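Closing the jeweler's counter for the night

TASK

Put the counter stock away for the night: pull the chest's drawer out, stand every display plaque on its long edge in the drawer's rack, one to a slot and fully down, and then push the drawer fully shut. All the closed ring boxes belong in one neat column, edges flush with each other and square to the chest, centred on the brass-edged square on the chest's top. Leave the watch case, loupe and tweezers where they lie.

Things in the scene. Friction and masses are not known exactly. Their poses are not given: they have to be found in the camera images.
- chest: small wooden stock chest fixed on the counter, 150 mm deep (x) x 220 wide (y) x 92 high (all sizes here are in mm); origin at the centre of its underside, z up, its front (with the drawer) faces its own -x, towards the robot
- drawer (a joint): how far the chest's one drawer is pulled out along the chest's -x: 0 = fully shut, 0.100 m = fully out, a stop at each end; about 1.5 N of friction, stays where it is left. Front panel 10 thick, covering the chest front from 10 to 80 above the counter. Inside is a wooden rack of four parallel slots; rack top 30, drawer sides and back 28 above the counter
- pull (a point): middle of the brass pull tab on the drawer front, 62 above the counter; the tab is an upright block 12 wide (y) x 22 high, standing 34 out from the front panel; this point lies 21 out from the panel
- stack (a point): centre of the brass-edged inlaid square (70 x 70) on the chest's flat top, at the surface, 92 above the counter; axes as the chest's
- slot1 (a point): centre of the bottom of the leftmost (+y) slot in the drawer's rack, 16 above the counter; slot 89 long (x, front to back), 19 wide (y), 14 deep, slots 46 apart; moves with the drawer; lies 45 behind the inner face of the drawer's front panel (under the chest's top while shut, 55 in front of the chest when fully out)
- slot2 (a point): centre of the bottom of the second from the left slot in the drawer's rack, 16 above the counter; slot 89 long (x, front to back), 19 wide (y), 14 deep, slots 46 apart; moves with the drawer; lies 45 behind the inner face of the drawer's front panel (under the chest's top while shut, 55 in front of the chest when fully out)
- slot3 (a point): centre of the bottom of the third from the left slot in the drawer's rack, 16 above the counter; slot 89 long (x, front to back), 19 wide (y), 14 deep, slots 46 apart; moves with the drawer; lies 45 behind the inner face of the drawer's front panel (under the chest's top while shut, 55 in front of the chest when fully out)
- slot4 (a point): centre of the bottom of the rightmost (-y) slot in the drawer's rack, 16 above the counter; slot 89 long (x, front to back), 19 wide (y), 14 deep, slots 46 apart; moves with the drawer; lies 45 behind the inner face of the drawer's front panel (under the chest's top while shut, 55 in front of the chest when fully out)
- plaque1: flat pale-wood display plaque with grey cloth panels and small brass studs, 64 long (x) x 14 thick (y) x 56 high (z), about 70 g, standing on its long edge on the counter; all plaques alike; origin at the centre of its lower edge; may be absent
- plaque2: flat pale-wood display plaque with grey cloth panels and small brass studs, 64 long (x) x 14 thick (y) x 56 high (z), about 70 g, standing on its long edge on the counter; all plaques alike; origin at the centre of its lower edge; may be absent
- plaque3: flat pale-wood display plaque with grey cloth panels and small brass studs, 64 long (x) x 14 thick (y) x 56 high (z), about 70 g, standing on its long edge on the counter; all plaques alike; origin at the centre of its lower edge; may be absent
- plaque4: flat pale-wood display plaque with grey cloth panels and small brass studs, 64 long (x) x 14 thick (y) x 56 high (z), about 70 g, standing on its long edge on the counter; all plaques alike; origin at the centre of its lower edge; may be absent
- box1: closed red lacquered ring box (cannot come open), 64 x 64 x 28 high, about 90 g, lying flat on the counter; all boxes alike; origin at the centre of its underside, z up; may be absent
- box2: closed red lacquered ring box (cannot come open), 64 x 64 x 28 high, about 90 g, lying flat on the counter; all boxes alike; origin at the centre of its underside, z up; may be absent
- box3: closed red lacquered ring box (cannot come open), 64 x 64 x 28 high, about 90 g, lying flat on the counter; all boxes alike; origin at the centre of its underside, z up; may be absent
- box4: closed red lacquered ring box (cannot come open), 64 x 64 x 28 high, about 90 g, lying flat on the counter; all boxes alike; origin at the centre of its underside, z up; may be absent
- watch: silver pocket watch case, a disc 50 across and 11 high, with crown; origin centre of its underside; not part of the job
- loupe: black horn loupe standing on end, 34 across, 32 high; origin centre of its underside; not part of the job
- tweezers: steel tweezers lying flat, 110 long (x), 10 wide, 6 high; origin under their middle; not part of the job
Things that resemble listed ones, but are neither listed nor needed, are in the scene too. Leave any green look-alike of the box2 alone. What is shaped like the plaque3 but green is not meant.

How it is judged:
On the way, in this order (a step that is already met when the one before it is completed fails the run):
1. the drawer is pulled well out (85 mm or more) (value of joint drawer above 0.085 m), for 0.2 s.
2. every plaque stands on edge at the bottom of a slot, with the drawer still out (60 mm or more) (((horizontal distance between plaque1 and slot1 below 0.018 m and z of plaque1 in the frame of slot1 below 0.006 m) or (horizontal distance between plaque1 and slot2 below 0.018 m and z of plaque1 in the frame of slot2 below 0.006 m) or (horizontal distance between plaque1 and slot3 below 0.018 m and z of plaque1 in the frame of slot3 below 0.006 m) or (horizontal distance between plaque1 and slot4 below 0.018 m and z of plaque1 in the frame of slot4 below 0.006 m)) and angle between each of plaque1, plaque2, plaque3, plaque4's own z axis and vertical below 0.25 rad and ((horizontal distance between plaque2 and slot1 below 0.018 m and z of plaque2 in the frame of slot1 below 0.006 m) or (horizontal distance between plaque2 and slot2 below 0.018 m and z of plaque2 in the frame of slot2 below 0.006 m) or (horizontal distance between plaque2 and slot3 below 0.018 m and z of plaque2 in the frame of slot3 below 0.006 m) or (horizontal distance between plaque2 and slot4 below 0.018 m and z of plaque2 in the frame of slot4 below 0.006 m)) and ((horizontal distance between plaque3 and slot1 below 0.018 m and z of plaque3 in the frame of slot1 below 0.006 m) or (horizontal distance between plaque3 and slot2 below 0.018 m and z of plaque3 in the frame of slot2 below 0.006 m) or (horizontal distance between plaque3 and slot3 below 0.018 m and z of plaque3 in the frame of slot3 below 0.006 m) or (horizontal distance between plaque3 and slot4 below 0.018 m and z of plaque3 in the frame of slot4 below 0.006 m)) and ((horizontal distance between plaque4 and slot1 below 0.018 m and z of plaque4 in the frame of slot1 below 0.006 m) or (horizontal distance between plaque4 and slot2 below 0.018 m and z of plaque4 in the frame of slot2 below 0.006 m) or (horizontal distance between plaque4 and slot3 below 0.018 m and z of plaque4 in the frame of slot3 below 0.006 m) or (horizontal distance between plaque4 and slot4 below 0.018 m and z of plaque4 in the frame of slot4 below 0.006 m)) and value of joint drawer above 0.06 m), for 0.2 s.
3. the drawer is fully shut on the plaques (((horizontal distance between plaque1 and slot1 below 0.018 m and z of plaque1 in the frame of slot1 below 0.006 m) or (horizontal distance between plaque1 and slot2 below 0.018 m and z of plaque1 in the frame of slot2 below 0.006 m) or (horizontal distance between plaque1 and slot3 below 0.018 m and z of plaque1 in the frame of slot3 below 0.006 m) or (horizontal distance between plaque1 and slot4 below 0.018 m and z of plaque1 in the frame of slot4 below 0.006 m)) and angle between each of plaque1, plaque2, plaque3, plaque4's own z axis and vertical below 0.25 rad and ((horizontal distance between plaque2 and slot1 below 0.018 m and z of plaque2 in the frame of slot1 below 0.006 m) or (horizontal distance between plaque2 and slot2 below 0.018 m and z of plaque2 in the frame of slot2 below 0.006 m) or (horizontal distance between plaque2 and slot3 below 0.018 m and z of plaque2 in the frame of slot3 below 0.006 m) or (horizontal distance between plaque2 and slot4 below 0.018 m and z of plaque2 in the frame of slot4 below 0.006 m)) and ((horizontal distance between plaque3 and slot1 below 0.018 m and z of plaque3 in the frame of slot1 below 0.006 m) or (horizontal distance between plaque3 and slot2 below 0.018 m and z of plaque3 in the frame of slot2 below 0.006 m) or (horizontal distance between plaque3 and slot3 below 0.018 m and z of plaque3 in the frame of slot3 below 0.006 m) or (horizontal distance between plaque3 and slot4 below 0.018 m and z of plaque3 in the frame of slot4 below 0.006 m)) and ((horizontal distance between plaque4 and slot1 below 0.018 m and z of plaque4 in the frame of slot1 below 0.006 m) or (horizontal distance between plaque4 and slot2 below 0.018 m and z of plaque4 in the frame of slot2 below 0.006 m) or (horizontal distance between plaque4 and slot3 below 0.018 m and z of plaque4 in the frame of slot3 below 0.006 m) or (horizontal distance between plaque4 and slot4 below 0.018 m and z of plaque4 in the frame of slot4 below 0.006 m)) and value of joint drawer below 0.005 m), for 0.2 s.
At the end, for the whole second after the job is handed in: Drawer shut within 5 mm; each plaque upright (0.25 rad) at the bottom of a slot (6 mm), within 18 mm of its centre; all boxes in one column, each within 15 mm of the square's centre and 10 mm of each other, flat (0.08 rad), square to the chest (0.17 rad); all at rest (all of step 3 and horizontal distance between each of box1, box2, box3, box4 and stack below 0.015 m and height (world z) of each of box1, box2, box3, box4 above 0.085 m and angle between the z axis of each of box1, box2, box3, box4 and the z axis of chest, either way round below 0.08 rad and (angle between the x axis of box1 and the x axis of chest, either way round below 0.17 rad or angle between the x axis of box1 and the y axis of chest, either way round below 0.17 rad) and linear speed of each of box1, box2, box3, box4, plaque1, plaque2, plaque3, plaque4 below 0.02 m/s and (angle between the x axis of box2 and the x axis of chest, either way round below 0.17 rad or angle between the x axis of box2 and the y axis of chest, either way round below 0.17 rad) and (angle between the x axis of box3 and the x axis of chest, either way round below 0.17 rad or angle between the x axis of box3 and the y axis of chest, either way round below 0.17 rad) and (angle between the x axis of box4 and the x axis of chest, either way round below 0.17 rad or angle between the x axis of box4 and the y axis of chest, either way round below 0.17 rad) and horizontal distance between each of box2, box3, box4 and box1 below 0.01 m and horizontal distance between each of box3, box4 and box2 below 0.01 m and horizontal distance between box4 and box3 below 0.01 m); the robot touches nothing.
It fails at once if the watch is moved more than 25 mm (distance of watch from where it was at the start of the episode above 0.025 m).
It fails at once if the loupe is moved more than 25 mm (distance of loupe from where it was at the start of the episode above 0.025 m).
It fails at once if the tweezers is moved more than 25 mm (distance of tweezers from where it was at the start of the episode above 0.025 m).
Of plaque1, plaque2, plaque3, plaque4 only 3 to 4 are there at a start; the rules pass over those that are not, and their reading is None.
Of box1, box2, box3, box4 only 3 to 4 are there at a start; the rules pass over those that are not, and their reading is None.
At some moment in a run one of box1, box2, box3, box4 may be knocked a few centimetres aside while the robot is not near it.
It also fails if it takes over 210 s, if anything falls off the work surface, if the arm or the gripper's body presses on something with over 40 N, if the wrist force passes 120 N, or if a joint passes its speed limit or range.

ROBOT

A 6-joint arm with a two-finger parallel gripper is mounted at the origin on the work surface. World frame = base frame: x ahead of the robot, y to its left, z up, the work surface at z = 0. Lengths are in m, angles in rad, forces in N, time in s.
With the tool pointing down it reaches from about 0.3 to 0.775 m from the base axis. Payload 14.6 kg.
Tool frame: the origin (TCP) lies at the very end of the fingers, on their centre line; the grasp point (between the pads) lies 19 mm behind it; z points along the fingers, y is the line along which they close (so a half turn about z gives the same grasp; the last joint's range is limited). The gripper opens to 94 mm and grips with 3 to 60 N. Pads are 16 mm wide; open, the fingers measure 119 mm over their backs; the gripper's body (75 mm by 177 mm) begins 78 mm behind the grasp point.
Start: joints at [-1.204, 0.3, 1.521, -0, 1.321, -0.067], TCP at [0.231, -0.499, 0.205] pointing down, gripper open.
Joint ranges: [-3.03, 3.03], [-0.79, 2.21], [0.23, 2.52], [-1.04, 4.18], [0, 3.07], [-2.55, 2.55]. Speed limits (rad/s): [2.22, 2.22, 2.57, 3.14, 3.14, 3.14].

INTERFACE

Orientations are given as [roll, pitch, yaw] about the fixed x, y, z axes, in that order (R = Rz(yaw) Ry(pitch) Rx(roll)).
In Python, from station import ctrl gives the robot as it stands. The module is installed in compiled form; this text tells all that it offers.
- The arm moves only by the tool step_arm, never from a script. Its argument "deltas" is a list of rows, each an object with "dp": the shift along the tool's x, y, z scaled (see below), a list of three; "twist": the turn about the tool's z scaled (see below). In form: [{"dp": [tx, ty, tz], "twist": twist}, ...]. A call has 1 to 12 rows; each row shifts and turns the commanded pose from where the row before left it, along the tool's axes as they then stand; what a row does not reach is not made up. The controller multiplies each number of a shift by 0.04 m and each number of a turn by 4 degrees. A row lasts 1/10 s, in which the tool goes at most 50 mm and 8.59 degrees, less where a joint would pass 70% of its speed; a pose out of reach is approached as far as the arm can. A call with a number of a shift or a turn outside -1 to 1 is refused whole. A call with a gripper value outside its range is refused whole. "gripper" is the opening, from -1 (shut) to 1 (fully open), set as the call begins (left out, the last holds). The fingers move at their own pace and stop on an object; "squeeze" is the grip in N (left out, the last holds). Time passes only in rows, so rows that do not move let the fingers close. It gives the time, the measured TCP pose, the force, the opening and the grip force at its end, in the units of the state.
- ctrl.get_obs(): the state, without advancing time (a new reading comes with each control period).
- ctrl.camera(name): name is "scene" or "top" or "wrist"; returns (picture, depth): 480x640x3 uint8, red, green, blue; 480x640 float32, m along the optical axis (not along the pixel's ray), 0 where there is no reading.
- ctrl.get_calibration(name): a dict with "fx", "fy", "cx", "cy" (pixels), "distortion" ([k1, k2, p1, p2, k3] as OpenCV has them; the pictures are not rectified), "world_to_cam" (4x4, takes a point from world to camera coordinates); the wrist camera has in their place "hand_eye" (4x4, takes a point from camera to tool coordinates, whose origin is the TCP and whose axes are the flange's). Camera axes: x right, y down, z forward; pixel columns grow to the right and rows downward; lengths in m; the calibration is good to about 2 mm. A picture is of the moment at which its call begins: read the wrist's pose just before it. get_calibration takes no time and is no camera call.
- ctrl.hand_in(): hands the job in; it is judged then, once.
Trained networks look in the newest picture that a camera, given by its name, has taken for a name from the list of things; names that differ only in an ending like _2 or _b are one class to them, and where a whole thing is asked for, a point or a joint stands for the part that bears it (a point fixed in the world has none). Each returns a list of dicts, best first, with "conf" (0 to 1); they miss things now and then, are a little off and sometimes report something else, mostly with a low value. They report only what shows in the picture. A call takes as long as a camera call. They do not tell look-alikes from the thing itself.
- ctrl.spot_in(camera, label): "rect" ([left, top, right, bottom] as shares, 0 to 1, of the picture: columns of its width, rows of its height, round what is visible of it).
- ctrl.cut_out(camera, label): "pixels" (480x640 bool, what is visible of it) and "rect" ([left, top, right, bottom] as shares, 0 to 1, of the picture: columns of its width, rows of its height, round what is visible of it).
The state is a dict: "time_s": time; "qpos": joint angles; "joint_vel": joint speeds; "tau": joint torques, N m; "ee_pos": TCP position; "eef_rot": TCP orientation; "force": force on the tool from outside, world axes, zero at the start; "moment": the same for the moment, N m; "grip_width": finger opening in m; "grip_force": force on a finger pad.
Only numpy, scipy, OpenCV 4.12 (cv2) and the standard library are available. Lean on these libraries where they do the work, as an engineer would, in place of code of your own. Each camera call takes 0.05 s, during which the arm holds its last target. There are 200 camera calls.

## Working session

There is one attempt and no reset: what is moved stays moved. The work goes in short steps, Python scripts to look and compute and a tool call to move; the robot and the scene stay as the last step left them, time stands still between calls to the robot, and variables do not carry over. Pictures are saved under pics/ and viewed, at most 14 in all, crops included, and the job is handed in when it is done.

Besides the shell and the picture viewer there is one more tool, called after "Request:" by a JSON object that holds its "op" and its "data", one argument or row to a line. step_arm: Moves the arm, as the interface text tells. Its arguments: {"type":"object","properties":{"deltas":{"type":"array"},"gripper":{"type":"number"},"squeeze":{"type":"number"}},"required":["deltas"]}

```bash
mkdir -p pics; cat > h.py <<'E'
import numpy as np, cv2
from station import ctrl
from scipy.spatial.transform import Rotation as R
def shot(cam,fn=None):
    o=ctrl.get_obs(); im,d=ctrl.camera(cam); c=ctrl.get_calibration(cam)
    if fn: cv2.imwrite('pics/'+fn,im[:,:,::-1])
    K=np.array([[c['fx'],0,c['cx']],[0,c['fy'],c['cy']],[0,0,1.]])
    if cam=='wrist':
        T=np.eye(4);T[:3,:3]=R.from_euler('xyz',o['eef_rot']).as_matrix();T[:3,3]=o['ee_pos'];T=T@np.array(c['hand_eye'])
    else: T=np.linalg.inv(np.array(c['world_to_cam']))
    v,u=np.mgrid[0:480,0:640]
    p=cv2.undistortPoints(np.stack([u.ravel(),v.ravel()],1).astype(np.float64)[:,None],K,np.array(c['distortion'],float))[:,0]
    z=d.ravel()[:,None]
    P=np.c_[p*z,z]@T[:3,:3].T+T[:3,3]
    P=P.reshape(480,640,3).copy(); P[d<=0]=np.nan
    return im,d,P
E
python3 - <<'E'
from h import *
print(ctrl.get_obs())
for c in ['scene','top']:
    im,d,P=shot(c,c+'0.png'); np.savez(c+'0.npz',im=im,P=P)
    print(c,np.nanmin(P,(0,1)),np.nanmax(P,(0,1)))
E
```

```text
{'time_s': 0.0, 'qpos': array([-1.20362029e+00,  3.00447495e-01,  1.52160840e+00,  1.45407736e-05,
        1.32070692e+00, -6.66067040e-02]), 'joint_vel': array([-0.00071741,  0.00141514, -0.00086217,  0.00038413, -0.00139413,
        0.00225083]), 'tau': array([ 8.67233175e-04, -5.31812954e+01, -3.52737844e+01,  7.08105136e-02,
        2.44845764e-02, -9.45825741e-05]), 'ee_pos': array([ 0.2310666 , -0.49880339,  0.20488773]), 'eef_rot': array([-3.14042602e+00, -9.19359446e-05,  4.33779078e-01]), 'force': array([0.05019483, 0.46742268, 0.42047276]), 'moment': array([-0.02323322,  0.02160213,  0.00036442]), 'grip_force': 0.0, 'grip_width': 0.0941049891795894}
scene [-1.55900738 -2.48732759 -0.77220135] [1.38548301 0.67677449 0.56012971]
top [-0.11200125 -1.34400819 -0.78793985] [1.70505472 1.43437329 0.69782823]
```

View pics/top0.png

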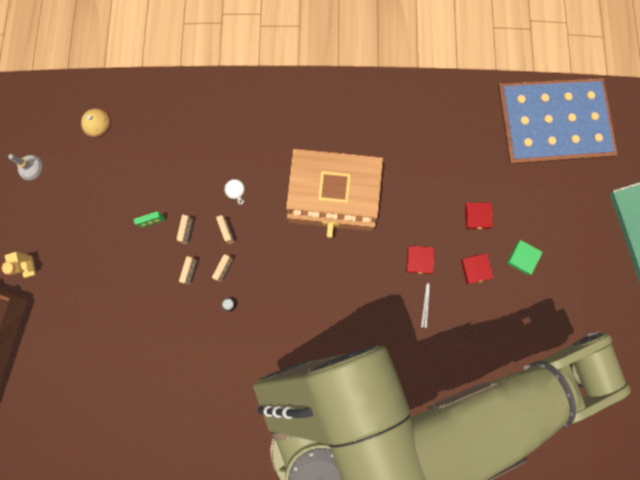

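View pics/scene0.png

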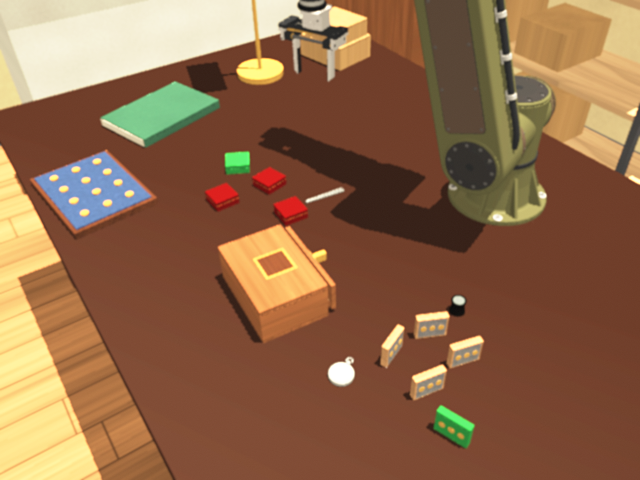

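The top view shows four pale plaques at (185,229), (225,230), (188,269) and (222,267), and three red boxes at (421,260), (479,215) and (478,268). It also shows the chest at (335,187) with its pull at (330,230), the watch at (235,190), the loupe at (228,304) and the tweezers at (426,305). The scene view shows the same 3 boxes and 4 plaques, plus one green box and one green plaque.

```bash
cat >> h.py <<'E'
def rects(P,mask,minpx=20):
    m=(mask&np.isfinite(P[...,0])).astype(np.uint8)
    n,lab,st,ce=cv2.connectedComponentsWithStats(m,connectivity=4); out=[]
    for i in range(1,n):
        if st[i,4]<minpx: continue
        q=P[lab==i]; (c,s,a)=cv2.minAreaRect((q[:,:2]*1000).astype(np.float32))
        if s[0]<s[1]: s=(s[1],s[0]); a+=90
        a=(a+90)%180-90   # long-axis angle to world x
        out.append((np.round(ce[i]),np.round(c,1),np.round(s,1),round(a,1),round(np.median(q[:,2])*1000,1),st[i,4]))
    return out
E
python3 - <<'E'
from h import *
f=np.load('top0.npz');im,P=f['im'].astype(int),f['P'];z=P[...,2]
r,g,b=im[...,0],im[...,1],im[...,2]
win=np.zeros((480,640),bool);win[130:340,120:560]=1
print('z-counter',np.nanmedian(z[330:340,120:250]))
print('red');[print(*x) for x in rects(P,win&(r>90)&(g<60)&(z>.02))]
w2=win.copy();w2[:,280:]=0
print('plaque');[print(*x) for x in rects(P,w2&(z>.048))]
print('low');[print(*x) for x in rects(P,w2&(z>.006)&(z<.045))]
w3=win.copy();w3[:,:280]=0;w3[:,400:]=0
print('chest');[print(*x) for x in rects(P,w3&(z>.085))];print('all>45');[print(*x) for x in rects(P,w3&(z>.045)&(z<.085))]
w4=win.copy();w4[:,:400]=0
print('tw');[print(*x) for x in rects(P,w4&(z>.004))]
E
```

```text
z-counter -0.0008214572794977837
red
[479. 215.] [ 591.  -393.4] [65.3 64.6] -89.4 27.6 602
[479. 266.] [ 456.5 -385.2] [65.  63.9] -76.9 27.7 436
plaque
[146. 218.] [570.9 446.1] [65.2 16.5] -71.1 54.7 162
[182. 227.] [546.2 352.9] [63.8 16.6] -11.7 54.8 158
[223. 229.] [545.7 249. ] [63.7 15.2] 20.2 54.9 145
[220. 268.] [449.5 251.9] [60.4 15.6] -25.0 55.6 144
[185. 269.] [443.6 340.4] [64.5 16.7] -13.8 54.9 171
low
[234. 189.] [655.8 232.2] [48.9 46.1] -17.1 10.9 243
[151. 221.] [565.7 442.6] [66.  13.5] -62.0 27.3 109
[186. 231.] [543.4 346.8] [64.8 14.5] -20.9 29.2 111
[229. 237.] [533.5 237.4] [38.6 12.5] -0.8 26.8 36
[190. 271.] [441.7 333.1] [64.5  4.6] -16.6 28.1 94
[225. 268.] [447.8 246.2] [62.7  3.8] -24.4 26.9 74
[228. 304.] [360.6 236.4] [30.9 29.1] 32.2 31.4 137
chest
[335. 183.] [654.5 -24.9] [221.2 152.5] 84.7 91.5 5349
all>45
[330. 222.] [547.6 -14.8] [213.5  45.2] 84.3 76.6 612
tw
[533. 146.] [ 780. -547.] [147.1  93.1] -89.7 21.7 1719
[478. 216.] [ 595.1 -394.8] [75.4 75. ] 2.9 26.9 695
[524. 257.] [ 488.2 -515.8] [75.  74.8] 62.0 27.1 695
[420. 259.] [ 478.9 -244.5] [70.1 69.8] 85.3 27.3 665
[476. 268.] [ 456.8 -387.3] [75.5 71.5] -78.5 27.2 703
```

```bash
cat > plan.py <<'E'
from h import *
import sys
def plan(targets,start=None):
    """targets: list of (x,y,z mm,yaw deg); each leg: twist rows, then equal shift rows."""
    o=ctrl.get_obs()
    p=np.array(o['ee_pos'])*1000; y=np.degrees(o['eef_rot'][2])
    print('t %.1f at'%o['time_s'],p.round(1),'yaw %.1f'%y,'w %.1f gf %.1f'%(o['grip_width']*1000,o['grip_force']),'q6 %.2f'%o['qpos'][5],'F',np.round(o['force'],1))
    for t in targets:
        dy=(t[3]-y+180)%360-180 if abs(t[3]-y)>200 else t[3]-y
        tw=-dy/4
        c,s=np.cos(np.radians(t[3])),np.sin(np.radians(t[3]))
        d=np.array(t[:3],float)-p
        l=np.array([c*d[0]+s*d[1],s*d[0]-c*d[1],-d[2]])/40
        n=max(1,int(np.ceil(np.linalg.norm(l)*40/36)))
        q1=np.arctan2(t[1],t[0]); q6=q1+np.pi/2-np.radians(t[3])
        print('->',t,'twist %.2f'%tw,'| shift total',l.round(2),'n',n,'row',(l/n).round(3),'q6~%.2f'%q6)
        p=np.array(t[:3],float); y=t[3]
if __name__=='__main__': plan(eval(sys.argv[1]))
E
python3 plan.py "[(520,-13,205,24.85),(520,-13,205,174.7)]"
```

```text
t 0.1 at [ 231.1 -498.8  204.9] yaw 24.9 w 94.1 gf 0.0 q6 -0.07 F [0.4 0.6 0.1]
-> (520, -13, 205, 24.85) twist 0.00 | shift total [11.66 -7.99 -0.  ] n 16 row [ 0.729 -0.499 -0.   ] q6~1.11
-> (520, -13, 205, 174.7) twist -37.46 | shift total [ 0.  0. -0.] n 1 row [ 0.  0. -0.] q6~-1.50
```

Request:
{"op": "step_arm", "data": {
  "deltas": [
    {"dp": [0.73,-0.5,0],"twist": 0},
    {"dp": [0.73,-0.5,0],"twist": 0},
    {"dp": [0.73,-0.5,0],"twist": 0},
    {"dp": [0.73,-0.5,0],"twist": 0},
    {"dp": [0.73,-0.5,0],"twist": 0},
    {"dp": [0.73,-0.5,0],"twist": 0},
    {"dp": [0.73,-0.5,0],"twist": 0},
    {"dp": [0.73,-0.5,0],"twist": 0}
  ]
}}

```text
time_s: 0.9
ee_pos: [0.3763, -0.2543, 0.2053]
eef_rot: [-3.141, 0.0, 0.434]
force: [0.2, -0.3, -0.1]
grip_width: 0.0941
grip_force: 0.0
```

Request:
{"op": "step_arm", "data": {
  "deltas": [
    {"dp": [0.73,-0.5,0],"twist": 0},
    {"dp": [0.73,-0.5,0],"twist": 0},
    {"dp": [0.73,-0.5,0],"twist": 0},
    {"dp": [0.73,-0.5,0],"twist": 0},
    {"dp": [0.73,-0.5,0],"twist": 0},
    {"dp": [0.73,-0.5,0],"twist": 0},
    {"dp": [0.73,-0.5,0],"twist": 0},
    {"dp": [0.73,-0.5,0],"twist": 0}
  ]
}}

```text
time_s: 1.7
ee_pos: [0.521, -0.0109, 0.2053]
eef_rot: [-3.141, 0.0, 0.434]
force: [-0.4, -0.2, -0.8]
grip_width: 0.0944
grip_force: 0.0
```

Request:
{"op": "step_arm", "data": {
  "deltas": [
    {"dp": [0,0,0],"twist": -1},
    {"dp": [0,0,0],"twist": -1},
    {"dp": [0,0,0],"twist": -1},
    {"dp": [0,0,0],"twist": -1},
    {"dp": [0,0,0],"twist": -1},
    {"dp": [0,0,0],"twist": -1},
    {"dp": [0,0,0],"twist": -1},
    {"dp": [0,0,0],"twist": -1},
    {"dp": [0,0,0],"twist": -1},
    {"dp": [0,0,0],"twist": -1},
    {"dp": [0,0,0],"twist": -1},
    {"dp": [0,0,0],"twist": -1}
  ]
}}

```text
time_s: 2.9
ee_pos: [0.5204, -0.0123, 0.2052]
eef_rot: [-3.141, 0.0, 1.274]
force: [-0.3, -0.2, -0.2]
grip_width: 0.0939
grip_force: 0.0
```

Request:
{"op": "step_arm", "data": {
  "deltas": [
    {"dp": [0,0,0],"twist": -1},
    {"dp": [0,0,0],"twist": -1},
    {"dp": [0,0,0],"twist": -1},
    {"dp": [0,0,0],"twist": -1},
    {"dp": [0,0,0],"twist": -1},
    {"dp": [0,0,0],"twist": -1},
    {"dp": [0,0,0],"twist": -1},
    {"dp": [0,0,0],"twist": -1},
    {"dp": [0,0,0],"twist": -1},
    {"dp": [0,0,0],"twist": -1},
    {"dp": [0,0,0],"twist": -1},
    {"dp": [0,0,0],"twist": -1}
  ]
}}

```text
time_s: 4.1
ee_pos: [0.5204, -0.0123, 0.2051]
eef_rot: [-3.141, -0.0, 2.112]
force: [-0.2, -0.7, 0.2]
grip_width: 0.094
grip_force: 0.0
```

Request:
{"op": "step_arm", "data": {
  "deltas": [
    {"dp": [0,0,0],"twist": -1},
    {"dp": [0,0,0],"twist": -1},
    {"dp": [0,0,0],"twist": -1},
    {"dp": [0,0,0],"twist": -1},
    {"dp": [0,0,0],"twist": -1},
    {"dp": [0,0,0],"twist": -1},
    {"dp": [0,0,0],"twist": -1},
    {"dp": [0,0,0],"twist": -1},
    {"dp": [0,0,0],"twist": -1},
    {"dp": [0,0,0],"twist": -1},
    {"dp": [0,0,0],"twist": -1},
    {"dp": [0,0,0],"twist": -1}
  ]
}}

```text
time_s: 5.3
ee_pos: [0.5205, -0.0123, 0.2051]
eef_rot: [-3.142, -0.001, 2.95]
force: [0.7, 0.2, -0.2]
grip_width: 0.094
grip_force: 0.0
```

Request:
{"op": "step_arm", "data": {
  "deltas": [
    {"dp": [0,0,0],"twist": -1},
    {"dp": [0,0,0],"twist": -0.46},
    {"dp": [0,0,0],"twist": 0}
  ]
}}

```text
time_s: 5.6
ee_pos: [0.5205, -0.0123, 0.2052]
eef_rot: [-3.142, -0.001, 3.049]
force: [0.4, -1.0, -0.2]
grip_width: 0.0938
grip_force: 0.0
```

Sequential calls in one block run in order. Now I'll refine the pull with the wrist camera, and the rest of the scene with the unobstructed top view.

```bash
python3 - <<'E'
from h import *
im,d,P=shot('wrist','w1.png');z=P[...,2]
print(np.nanpercentile(z,[5,50,95]))
[print(*x) for x in rects(P,(z>.045)&(z<.086),60)]
print('chest');[print(*x) for x in rects(P,(z>.086)&(z<.1),60)]
r,g,b=[im[...,i].astype(int) for i in range(3)]
print('brass');[print(*x) for x in rects(P,(z>.06)&(z<.082)&(r>150)&(b<90)&(g>110),30)]
E
```

```text
[-3.20757988e-04  1.51893850e-03  3.26284242e-01]
[623. 116.] [452.1 253.8] [64.7 16. ] -26.1 55.9 1610
[611. 223.] [549.2 250.4] [64.7 16. ] 22.6 56.2 1585
[321. 271.] [550.4 -12.4] [214.1  44. ] 84.7 74.1 5988
chest
[319. 342.] [618.4 -18.9] [219.1  73.4] 84.7 92.9 17296
[321. 435.] [714.5 -28.1] [220.3  37.6] 84.7 92.9 7224
brass
[282. 277.] [550.9 -52.2] [87.1 43.2] -88.4 80.6 1363
[381. 275.] [572.6  44.6] [94.5 12. ] 83.1 76.7 952
```

View pics/w1.png

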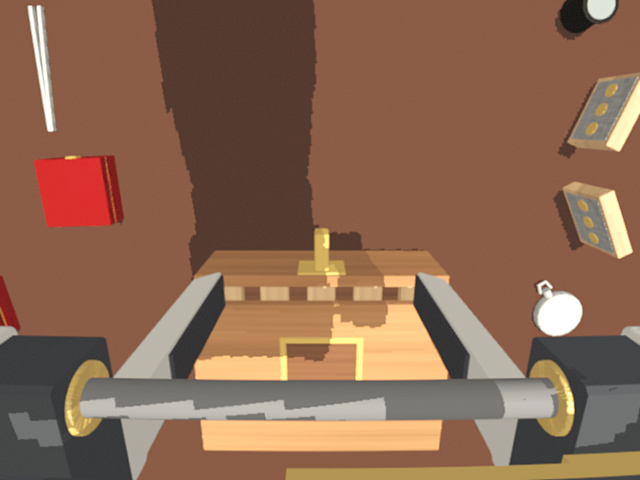

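The wrist view shows the pull tab at (321,248), the brass square around (321,360), and the front panel across (200–445, 265). Next I go down on the pull.

Request:
{"op": "step_arm", "data": {
  "deltas": [
    {"dp": [-0.76,0.06,0],"twist": 0},
    {"dp": [0,0,0.8],"twist": 0},
    {"dp": [0,0,0.8],"twist": 0},
    {"dp": [0,0,0.8],"twist": 0},
    {"dp": [0,0,0.8],"twist": 0},
    {"dp": [0,0,0.8],"twist": 0},
    {"dp": [0,0,0],"twist": 0}
  ]
}}

```text
time_s: 6.35
ee_pos: [0.5488, -0.0125, 0.0418]
eef_rot: [3.142, -0.007, 3.048]
force: [-0.1, -0.5, 0.2]
grip_width: 0.094
grip_force: 0.0
```

Request:
{"op": "step_arm", "data": {
  "deltas": [
    {"dp": [0,0,0],"twist": 0},
    {"dp": [0,0,0],"twist": 0},
    {"dp": [0,0,0],"twist": 0},
    {"dp": [0,0,0],"twist": 0},
    {"dp": [0,0,0],"twist": 0},
    {"dp": [0,0,0],"twist": 0},
    {"dp": [0,0,0],"twist": 0},
    {"dp": [0,0,0],"twist": 0}
  ],
  "gripper": -1,
  "squeeze": 20
}}

```text
time_s: 7.15
ee_pos: [0.5511, -0.0127, 0.0455]
eef_rot: [-3.142, -0.0, 3.049]
force: [0.1, 1.0, -0.3]
grip_width: 0.0335
grip_force: 0.0
```

Request:
{"op": "step_arm", "data": {
  "deltas": [
    {"dp": [0.25,0,0],"twist": 0},
    {"dp": [0.25,0,0],"twist": 0},
    {"dp": [0.25,0,0],"twist": 0},
    {"dp": [0.25,0,0],"twist": 0},
    {"dp": [0.25,0,0],"twist": 0},
    {"dp": [0.25,0,0],"twist": 0},
    {"dp": [0.25,0,0],"twist": 0},
    {"dp": [0.25,0,0],"twist": 0},
    {"dp": [0.25,0,0],"twist": 0},
    {"dp": [0.2,0,0],"twist": 0},
    {"dp": [0,0,0],"twist": 0}
  ]
}}

```text
time_s: 8.25
ee_pos: [0.4518, -0.0039, 0.0453]
eef_rot: [-3.141, -0.001, 3.049]
force: [-1.8, -5.9, -3.7]
grip_width: 0.0118
grip_force: 20.0
```

The fingers close slowly, so the grip came late in the pull. I'll measure the drawer.

```bash
python3 - <<'E'
from h import *
im,d,P=shot('top');z=P[...,2]
w=np.zeros((480,640),bool);w[130:340,250:420]=1
[print(*x) for x in rects(P,w&(z>.086)&(z<.1),60)]
c=np.array([657.5,-22.7]);a=np.radians(-5.3);e=np.array([np.cos(a),np.sin(a)]);f=np.array([-e[1],e[0]])
q=P[w&(z>.05)&(z<.1)]*1000
l=np.c_[(q[:,:2]-c)@e,(q[:,:2]-c)@f,q[:,2]]
l=l[(abs(l[:,1])>60)&(abs(l[:,1])<105)&(l[:,0]<-60)]
print(np.histogram(l[:,0],bins=np.arange(-220,-60,10)))
E
```

```text
[335. 183.] [654.9 -25. ] [221.3 152.7] 84.7 91.5 5201
(array([  0,   0,   0,   0,  14,  34,   0,   0,   0,   0,   0,   0,   0,
         0, 150]), array([-220, -210, -200, -190, -180, -170, -160, -150, -140, -130, -120,
       -110, -100,  -90,  -80,  -70]))
```

Request:
{"op": "step_arm", "data": {
  "deltas": [
    {"dp": [0.1,0,0],"twist": 0},
    {"dp": [0.1,0,0],"twist": 0},
    {"dp": [0.1,0,0],"twist": 0},
    {"dp": [0.05,0,0],"twist": 0},
    {"dp": [0,0,0],"twist": 0}
  ],
  "squeeze": 15
}}

```text
time_s: 8.8
ee_pos: [0.4384, -0.0026, 0.0453]
eef_rot: [-3.141, -0.001, 3.049]
force: [-1.3, -5.2, -1.6]
grip_width: 0.0117
grip_force: 15.0
```

```bash
python3 - <<'E'
from h import *
print(ctrl.get_obs()['force'])
im,d,P=shot('top');z=P[...,2]
w=np.zeros((480,640),bool);w[130:340,250:420]=1
c=np.array([654.7,-25]);a=np.radians(-5.3);e=np.array([np.cos(a),np.sin(a)]);f=np.array([-e[1],e[0]])
q=P[w&(z>.05)&(z<.1)]*1000
l=np.c_[(q[:,:2]-c)@e,(q[:,:2]-c)@f,q[:,2]]
l=l[(abs(l[:,1])>60)&(abs(l[:,1])<105)&(l[:,0]<-90)&(l[:,2]>70)]
print(np.percentile(l[:,0],[2,50,98]),len(l))
E
```

```text
[-1.31679745 -5.23698729 -1.64724104]
[-182.37649838 -176.14121173 -171.67557279] 49
```

Request:
{"op": "step_arm", "data": {
  "deltas": [
    {"dp": [0.08,0,0],"twist": 0},
    {"dp": [0.07,0,0],"twist": 0},
    {"dp": [0,0,0],"twist": 0},
    {"dp": [0,0,0],"twist": 0}
  ]
}}

```text
time_s: 9.25
ee_pos: [0.434, -0.0022, 0.0455]
eef_rot: [-3.141, 0.003, 3.049]
force: [8.4, -6.6, -9.9]
grip_width: 0.0113
grip_force: 15.0
```

Request:
{"op": "step_arm", "data": {
  "deltas": [
    {"dp": [0,0,0],"twist": 0},
    {"dp": [0,0,0],"twist": 0},
    {"dp": [0,0,0],"twist": 0},
    {"dp": [0,0,0],"twist": 0},
    {"dp": [0,0,0],"twist": 0},
    {"dp": [0,0,0],"twist": 0},
    {"dp": [0,0,-0.6],"twist": 0},
    {"dp": [0,0,-0.9],"twist": 0},
    {"dp": [0,0,-0.9],"twist": 0},
    {"dp": [0,0,-0.9],"twist": 0},
    {"dp": [0,0,-0.9],"twist": 0},
    {"dp": [0,0,-0.9],"twist": 0}
  ],
  "gripper": 1
}}

```text
time_s: 10.45
ee_pos: [0.4333, -0.0018, 0.2511]
eef_rot: [3.142, 0.0, 3.049]
force: [0.4, -0.6, -0.1]
grip_width: 0.0939
grip_force: 0.0
```

Request:
{"op": "step_arm", "data": {
  "deltas": [
    {"dp": [0,0,0],"twist": 0},
    {"dp": [0,0,0],"twist": 0}
  ]
}}

```text
time_s: 10.65
ee_pos: [0.4336, -0.0018, 0.2495]
eef_rot: [3.142, 0.001, 3.049]
force: [-0.2, 0.1, -0.1]
grip_width: 0.0941
grip_force: 0.0
```

```bash
python3 - <<'E'
from h import *
print(ctrl.get_obs()['ee_pos'],ctrl.get_obs()['force'])
im,d,P=shot('wrist','w2.png');np.savez('w2.npz',im=im,P=P)
im,d,P=shot('top');np.savez('t2.npz',im=im,P=P)
E
```

```text
[ 0.43359528 -0.00179785  0.24946147] [-0.20201735  0.0733749  -0.08988349]
```

View pics/w2.png

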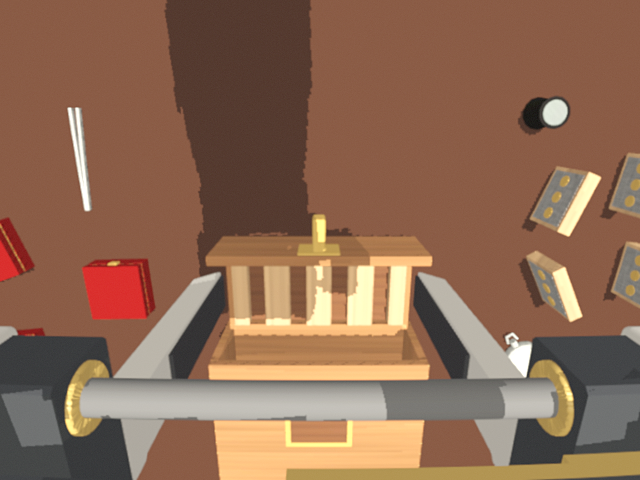

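The drawer is at its stop, with five light ridges at columns about 240, 278, 319, 360 and 400, and the four slots between them. I'll fit the slot and chest geometry.

```bash
python3 - <<'E'
from h import *
for n,sl in (('w2',np.s_[262:330,205:435]),('t2',np.s_[190:290,270:400])):
    f=np.load(n+'.npz');P=f['P'];z=P[...,2]
    w=np.zeros((480,640),bool);w[sl]=1
    print(n);[print(*x) for x in rects(P,w&(z>.024)&(z<.036),15)]
    print('bot');[print(*x) for x in rects(P,w&(z>.012)&(z<.022),15)]
    print('panel');[print(*x) for x in rects(P,w&(z>.07)&(z<.086),15)]
f=np.load('w2.npz');P=f['P'];z=P[...,2]
w=np.zeros((480,640),bool);w[225:300]=1
print('panel w');[print(*x) for x in rects(P,w&(z>.074)&(z<.086),15)]
print('tab w');[print(*x) for x in rects(P,w&(z>.06)&(z<.0745),15)]
print('plq');[print(*x) for x in rects(P,(z>.05)&(z<.062),200)]
f=np.load('t2.npz');P=f['P'];z=P[...,2]
w=np.zeros((480,640),bool);w[:,120:260]=1
print('plq top');[print(*x) for x in rects(P,w&(z>.05)&(z<.062),50)]
E
```

```text
w2
[318. 298.] [539.7 -11.6] [202.5  77.8] 84.6 30.7 7686
bot
[257. 293.] [532.1 -81.4] [67.9 17.6] -4.3 17.1 818
[297. 293.] [537.6 -35.5] [67.7 18.7] -5.1 17.0 921
[339. 293.] [542.   11.4] [67.8 18.1] -4.9 17.1 915
[380. 293.] [546.2  57.8] [65.4 17.9] -5.8 17.1 846
[228. 327.] [ 572.7 -121.7] [6.  1.6] 87.4 17.8 19
[409. 327.] [592.9  89.4] [8.5 3.3] -72.1 16.7 24
panel
[324. 264.] [481.2  -6.2] [213.5   5.6] 84.6 80.9 971
t2
[305. 222.] [565.6  48. ] [73.6 29.9] 84.5 28.9 218
[339. 226.] [554.2 -36.4] [91.2 37.5] 84.2 29.5 248
[365. 235.] [ 536.8 -100.1] [62.2 32.6] 1.9 29.3 197
bot
[303. 224.] [562.9  51.1] [23.2 17.8] -30.5 16.1 43
[321. 225.] [560.1   7.5] [21.7 20.1] 0.2 15.1 52
[339. 228.] [555.7 -38.6] [23.1 19.7] -11.0 15.8 60
[358. 230.] [551.2 -85.7] [23.9 20.2] -13.6 15.6 51
panel
panel w
[315. 229.] [448.6  -6. ] [7.8 4.7] -5.5 74.4 25
[320. 260.] [475.9  -5.6] [213.5  15.8] 84.2 80.7 2738
tab w
[319. 249.] [459.7  -3.9] [212.3  29.4] 84.7 70.3 1273
plq
[577. 203.] [452.  254.2] [64.6 16.1] -25.2 56.4 1139
[262. 248.] [468.3 -62.2] [99.   2.9] 86.1 55.8 364
[375. 248.] [478.9  50.6] [100.   3.] 83.3 55.9 378
[565. 293.] [548.8 250.9] [65.8 16. ] 22.3 56.6 880
plq top
[146. 218.] [570.4 446.7] [63.7 16.5] -69.6 55.2 141
[182. 227.] [545.9 353.4] [64.  17.2] -12.4 55.3 140
[223. 229.] [545.9 249. ] [63.2 14.7] 19.9 55.4 131
[185. 269.] [443.7 340.2] [64.5 16.4] -15.1 55.5 147
[220. 267.] [449.5 252.2] [60.4 15.3] -24.1 55.0 133
```

```bash
python3 plan.py "[(547.5,250,140,201.5),(547.5,250,24,201.5),(547.5,250,140,201.5),(533.4,57.5,140,174.7),(533.4,57.5,75,174.7)]"
```

```text
t 10.8 at [433.1  -1.8 248.3] yaw 174.7 w 93.7 gf 0.0 q6 -1.57 F [ 0.4  0.3 -0.2]
-> (547.5, 250, 140, 201.5) twist -6.70 | shift total [-4.97  4.81  2.71] n 9 row [-0.552  0.534  0.301] q6~-1.52
-> (547.5, 250, 24, 201.5) twist -0.00 | shift total [-0.   0.   2.9] n 4 row [-0.     0.     0.725] q6~-1.52
-> (547.5, 250, 140, 201.5) twist -0.00 | shift total [-0.   0.  -2.9] n 4 row [-0.     0.    -0.725] q6~-1.52
-> (533.4, 57.5, 140, 174.7) twist 6.70 | shift total [-0.09 -4.82 -0.  ] n 6 row [-0.016 -0.804 -0.   ] q6~-1.37
-> (533.4, 57.5, 75, 174.7) twist -0.00 | shift total [0.   0.   1.62] n 2 row [0.    0.    0.812] q6~-1.37
```

Request:
{"op": "step_arm", "data": {
  "deltas": [
    {"dp": [0,0,0],"twist": -1},
    {"dp": [0,0,0],"twist": -1},
    {"dp": [0,0,0],"twist": -1},
    {"dp": [0,0,0],"twist": -1},
    {"dp": [0,0,0],"twist": -1},
    {"dp": [0,0,0],"twist": -1},
    {"dp": [0,0,0],"twist": -0.7}
  ],
  "gripper": 0.28
}}

```text
time_s: 11.45
ee_pos: [0.4332, -0.0018, 0.2482]
eef_rot: [3.141, -0.002, -2.764]
force: [-0.1, 0.2, -1.0]
grip_width: 0.0603
grip_force: 0.0
```

Request:
{"op": "step_arm", "data": {
  "deltas": [
    {"dp": [-0.55,0.53,0.3],"twist": 0},
    {"dp": [-0.55,0.53,0.3],"twist": 0},
    {"dp": [-0.55,0.53,0.3],"twist": 0},
    {"dp": [-0.55,0.53,0.3],"twist": 0},
    {"dp": [-0.55,0.53,0.3],"twist": 0},
    {"dp": [-0.55,0.53,0.3],"twist": 0},
    {"dp": [-0.55,0.53,0.3],"twist": 0},
    {"dp": [-0.55,0.53,0.3],"twist": 0},
    {"dp": [-0.55,0.53,0.3],"twist": 0},
    {"dp": [0,0,0],"twist": 0},
    {"dp": [0,0,0],"twist": 0}
  ]
}}

```text
time_s: 12.55
ee_pos: [0.5472, 0.2482, 0.1398]
eef_rot: [-3.142, -0.003, -2.766]
force: [0.6, -0.7, -0.5]
grip_width: 0.0602
grip_force: 0.0
```

```bash
python3 plan.py "[(548,250.5,24,201.5)]"; python3 - <<'E'
from h import *
im,d,P=shot('wrist');z=P[...,2]
[print(*x) for x in rects(P,(z>.05)&(z<.062),200)]
E
```

```text
t 12.6 at [547.2 248.2 139.8] yaw -158.5 w 60.2 gf 0.0 q6 -1.58 F [ 0.6 -0.7 -0.5]
-> (548, 250.5, 24, 201.5) twist 0.01 | shift total [-0.04  0.05  2.89] n 4 row [-0.01   0.012  0.724] q6~-1.52
[382. 113.] [452.1 254.9] [64.5 15.4] -25.8 56.6 2308
[504. 152.] [444.7 341.9] [64.4 15.9] -14.5 56.5 2355
[321. 243.] [549.3 250.7] [64.2 14.3] 21.9 56.8 1800
[ 67. 291.] [663.6  87.2] [144.    8.9] -2.2 56.1 1232
[455. 288.] [546.4 354.7] [59.7 15.6] -10.7 56.5 1614
```

Request:
{"op": "step_arm", "data": {
  "deltas": [
    {"dp": [-0.05,0.05,0.7],"twist": 0},
    {"dp": [0,0,0.7],"twist": 0},
    {"dp": [0,0,0.7],"twist": 0},
    {"dp": [0,0,0.8],"twist": 0},
    {"dp": [0,0,0],"twist": 0},
    {"dp": [0,0,0],"twist": 0}
  ]
}}

```text
time_s: 13.2
ee_pos: [0.5493, 0.2503, 0.0265]
eef_rot: [-3.142, 0.0, -2.767]
force: [-1.1, -0.0, -0.1]
grip_width: 0.0601
grip_force: 0.0
```

Request:
{"op": "step_arm", "data": {
  "deltas": [
    {"dp": [0,0,0],"twist": 0},
    {"dp": [0,0,0],"twist": 0},
    {"dp": [0,0,0],"twist": 0},
    {"dp": [0,0,0],"twist": 0},
    {"dp": [0,0,0],"twist": 0},
    {"dp": [0,0,0],"twist": 0},
    {"dp": [0,0,0],"twist": 0},
    {"dp": [0,0,0],"twist": 0},
    {"dp": [0,0,0],"twist": 0},
    {"dp": [0,0,0],"twist": 0}
  ],
  "gripper": -1,
  "squeeze": 15
}}

```text
time_s: 14.2
ee_pos: [0.549, 0.2509, 0.0255]
eef_rot: [3.142, -0.0, -2.766]
force: [-0.4, -0.3, 1.1]
grip_width: 0.0137
grip_force: 15.0
```

Request:
{"op": "step_arm", "data": {
  "deltas": [
    {"dp": [0,0,-0.5],"twist": 0},
    {"dp": [0,0,-0.8],"twist": 0},
    {"dp": [0,0,-0.8],"twist": 0},
    {"dp": [0,0,-0.8],"twist": 0},
    {"dp": [0,0,0],"twist": 1},
    {"dp": [0,0,0],"twist": 1},
    {"dp": [0,0,0],"twist": 1},
    {"dp": [0,0,0],"twist": 1},
    {"dp": [0,0,0],"twist": 1},
    {"dp": [0,0,0],"twist": 1},
    {"dp": [0,0,0],"twist": 0.7}
  ]
}}

```text
time_s: 15.3
ee_pos: [0.5489, 0.2508, 0.1412]
eef_rot: [-3.141, -0.0, 3.046]
force: [0.2, 0.8, -0.9]
grip_width: 0.0142
grip_force: 15.0
```

Request:
{"op": "step_arm", "data": {
  "deltas": [
    {"dp": [0,-0.8,0],"twist": 0},
    {"dp": [0,-0.8,0],"twist": 0},
    {"dp": [0,-0.8,0],"twist": 0},
    {"dp": [0,-0.8,0],"twist": 0},
    {"dp": [0,-0.8,0],"twist": 0},
    {"dp": [0,-0.8,0],"twist": 0},
    {"dp": [0,0,0],"twist": 0},
    {"dp": [0,0,0],"twist": 0}
  ]
}}

```text
time_s: 16.1
ee_pos: [0.5313, 0.0594, 0.1415]
eef_rot: [3.141, -0.0, 3.048]
force: [0.1, 0.1, -0.5]
grip_width: 0.0137
grip_force: 15.0
```

```bash
python3 plan.py "[(533.4,57.5,75,174.7)]"; python3 - <<'E'
from h import *
o=ctrl.get_obs()
im,d,P=shot('wrist','w3.png');z=P[...,2];np.savez('w3.npz',im=im,P=P)
Q=((P-o['ee_pos'])@R.from_euler('xyz',o['eef_rot']).as_matrix())*1000
m=(abs(Q[...,1])<25)&(Q[...,2]>-60)&(Q[...,2]<45)&(abs(Q[...,0])<50)
r,g,b=[im[...,i].astype(int) for i in range(3)]
for lo,hi in((-40,-20),(-20,0),(0,25)):
    q=Q[m&(Q[...,2]>lo)&(Q[...,2]<hi)]
    if len(q): print(lo,len(q),np.percentile(q[:,0],[1,50,99]).round(1),np.percentile(q[:,1],[1,50,99]).round(1),np.median(q[:,2]))
print('bot');[print(*x) for x in rects(P,(z>.012)&(z<.022),100)]
E
```

```text
t 16.1 at [531.3  59.4 141.5] yaw 174.6 w 13.7 gf 15.0 q6 -1.43 F [ 0.1  0.1 -0.5]
-> (533.4, 57.5, 75, 174.7) twist -0.02 | shift total [-0.06 -0.04  1.66] n 2 row [-0.028 -0.021  0.831] q6~-1.37
-40 6032 [-28.8   8.8  32. ] [-17.6   0.2  18. ] -31.247228092320004
-20 977 [ 7.6  9.2 32.1] [-18.2  -0.   18.5] -12.214711711979536
0 308 [31.1 31.8 32.2] [-6.7 -0.1  6.8] 10.90496612213012
bot
[557. 102.] [450.7 248.2] [64.8 12.3] -15.7 17.1 616
[200. 234.] [530.3 -36.2] [80.7 16.3] -5.1 17.0 2002
[258. 235.] [534.7  10.3] [80.7 17.7] -5.4 16.9 2149
[316. 201.] [512.   59.6] [25.8 18.4] -5.1 16.9 697
[142. 235.] [525.6 -83.2] [80.1 15.4] -4.4 16.9 1775
[  4. 256.] [ 527.3 -209.6] [40.   4.2] -6.7 15.4 282
[119. 311.] [ 592.3 -119.3] [40.2  8.9] 5.3 17.0 257
[527. 345.] [661.9 239.7] [43.7 32.5] -32.4 12.4 513
[510. 339.] [652.5 221.3] [25.3 14.8] -12.8 12.5 165
```

View pics/w3.png

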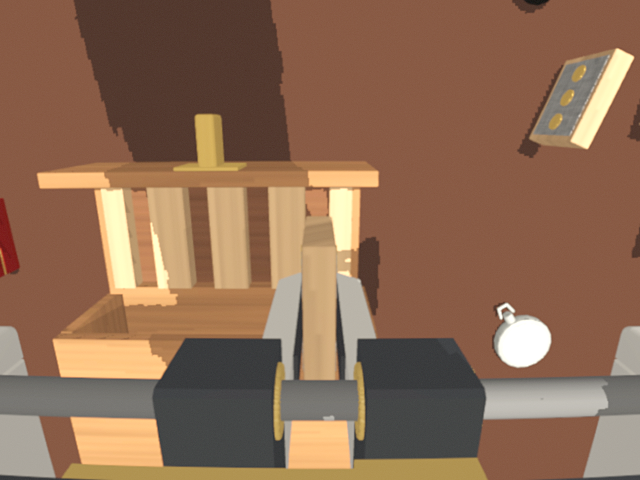

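The held plaque hangs centred in the tool (at about (318,240)), and slot 1 lies under it at (316,200). It needs about 1.5 mm of sideways correction. I'll lower it.

Request:
{"op": "step_arm", "data": {
  "deltas": [
    {"dp": [-0.06,-0.04,0.6],"twist": 0},
    {"dp": [0,0,0.6],"twist": 0},
    {"dp": [0,0,0.4],"twist": 0},
    {"dp": [0,0,0.2],"twist": 0},
    {"dp": [0,0,0.2],"twist": 0},
    {"dp": [0,0,0.2],"twist": 0},
    {"dp": [0,0,0],"twist": 0}
  ]
}}

```text
time_s: 16.85
ee_pos: [0.5333, 0.058, 0.0528]
eef_rot: [-3.141, -0.001, 3.049]
force: [-0.2, 0.0, -0.5]
grip_width: 0.0139
grip_force: 15.0
```

Request:
{"op": "step_arm", "data": {
  "deltas": [
    {"dp": [0,0,0.1],"twist": 0},
    {"dp": [0,0,0.1],"twist": 0},
    {"dp": [0,0,0.08],"twist": 0},
    {"dp": [0,0,0],"twist": 0}
  ]
}}

```text
time_s: 17.25
ee_pos: [0.5333, 0.0578, 0.0419]
eef_rot: [-3.142, -0.001, 3.049]
force: [-0.1, 0.0, -0.6]
grip_width: 0.0141
grip_force: 15.0
```

Request:
{"op": "step_arm", "data": {
  "deltas": [
    {"dp": [0,0,0],"twist": 0},
    {"dp": [0,0,0],"twist": 0},
    {"dp": [0,0,0],"twist": 0},
    {"dp": [0,0,0],"twist": 0},
    {"dp": [0,0,-0.3],"twist": 0},
    {"dp": [0,0,-0.7],"twist": 0},
    {"dp": [0,0,-0.8],"twist": 0},
    {"dp": [0,0,-0.7],"twist": 0},
    {"dp": [0,0,0],"twist": 0}
  ],
  "gripper": -0.36
}}

```text
time_s: 18.15
ee_pos: [0.5352, 0.058, 0.147]
eef_rot: [3.141, 0.007, 3.049]
force: [-0.7, 0.2, 0.2]
grip_width: 0.0301
grip_force: 0.0
```

```bash
python3 plan.py "[(452,254,140,154.5),(452,254,25.5,154.5),(452,254,140,154.5),(529.1,11.7,140,174.7)]"
```

```text
t 18.1 at [535.2  58.  147. ] yaw 174.7 w 30.1 gf 0.0 q6 -1.44 F [-0.7  0.2  0.2]
-> (452, 254, 140, 154.5) twist 5.05 | shift total [3.99 3.53 0.17] n 6 row [0.665 0.588 0.029] q6~-0.61
-> (452, 254, 25.5, 154.5) twist -0.00 | shift total [0.   0.   2.86] n 4 row [0.    0.    0.716] q6~-0.61
-> (452, 254, 140, 154.5) twist -0.00 | shift total [ 0.    0.   -2.86] n 4 row [ 0.     0.    -0.716] q6~-0.61
-> (529.1, 11.7, 140, 174.7) twist -5.05 | shift total [-2.48 -5.85 -0.  ] n 8 row [-0.31  -0.732 -0.   ] q6~-1.46
```

Request:
{"op": "step_arm", "data": {
  "deltas": [
    {"dp": [0,0,0],"twist": 1},
    {"dp": [0,0,0],"twist": 1},
    {"dp": [0,0,0],"twist": 1},
    {"dp": [0,0,0],"twist": 1},
    {"dp": [0,0,0],"twist": 1.0},
    {"dp": [0.66,0.59,0],"twist": 0},
    {"dp": [0.66,0.59,0],"twist": 0},
    {"dp": [0.66,0.59,0],"twist": 0},
    {"dp": [0.66,0.59,0],"twist": 0},
    {"dp": [0.66,0.59,0],"twist": 0},
    {"dp": [0.66,0.59,0],"twist": 0},
    {"dp": [0,0,0],"twist": 0}
  ],
  "gripper": 0.28
}}

```text
time_s: 19.35
ee_pos: [0.4493, 0.2563, 0.1423]
eef_rot: [3.141, -0.0, 2.703]
force: [-0.1, -0.8, -0.7]
grip_width: 0.0602
grip_force: 0.0
```

Request:
{"op": "step_arm", "data": {
  "deltas": [
    {"dp": [0,0,0.7],"twist": 0},
    {"dp": [0,0,0.8],"twist": 0},
    {"dp": [0,0,0.7],"twist": 0},
    {"dp": [0,0,0.7],"twist": 0},
    {"dp": [0,0,0],"twist": 0},
    {"dp": [0,0,0],"twist": 0}
  ]
}}

```text
time_s: 19.95
ee_pos: [0.4511, 0.2533, 0.0269]
eef_rot: [-3.141, -0.0, 2.7]
force: [-0.2, 0.3, 0.3]
grip_width: 0.0602
grip_force: 0.0
```

Request:
{"op": "step_arm", "data": {
  "deltas": [
    {"dp": [0,0,0],"twist": 0},
    {"dp": [0,0,0],"twist": 0},
    {"dp": [0,0,0],"twist": 0},
    {"dp": [0,0,0],"twist": 0},
    {"dp": [0,0,0],"twist": 0},
    {"dp": [0,0,0],"twist": 0},
    {"dp": [0,0,0],"twist": 0},
    {"dp": [0,0,0],"twist": 0},
    {"dp": [0,0,0],"twist": 0},
    {"dp": [0,0,0],"twist": 0}
  ],
  "gripper": -1,
  "squeeze": 15
}}

```text
time_s: 20.95
ee_pos: [0.4509, 0.2536, 0.0263]
eef_rot: [3.141, 0.0, 2.7]
force: [-0.2, -0.2, 1.0]
grip_width: 0.0139
grip_force: 15.0
```

Request:
{"op": "step_arm", "data": {
  "deltas": [
    {"dp": [0,0,-0.5],"twist": 0},
    {"dp": [0,0,-0.8],"twist": 0},
    {"dp": [0,0,-0.8],"twist": 0},
    {"dp": [0,0,-0.8],"twist": 0},
    {"dp": [0,0,0],"twist": -1},
    {"dp": [0,0,0],"twist": -1},
    {"dp": [0,0,0],"twist": -1},
    {"dp": [0,0,0],"twist": -1},
    {"dp": [0,0,0],"twist": -1},
    {"dp": [0,0,0],"twist": 0}
  ]
}}

```text
time_s: 21.95
ee_pos: [0.4507, 0.2535, 0.142]
eef_rot: [-3.141, -0.0, 3.05]
force: [0.2, 0.3, -0.3]
grip_width: 0.014
grip_force: 15.0
```

Request:
{"op": "step_arm", "data": {
  "deltas": [
    {"dp": [-0.31,-0.73,0],"twist": 0},
    {"dp": [-0.31,-0.73,0],"twist": 0},
    {"dp": [-0.31,-0.73,0],"twist": 0},
    {"dp": [-0.31,-0.73,0],"twist": 0},
    {"dp": [-0.31,-0.73,0],"twist": 0},
    {"dp": [-0.31,-0.73,0],"twist": 0},
    {"dp": [-0.31,-0.73,0],"twist": 0},
    {"dp": [-0.31,-0.73,0],"twist": 0},
    {"dp": [0,0,0],"twist": 0},
    {"dp": [0,0,0],"twist": 0}
  ]
}}

```text
time_s: 22.95
ee_pos: [0.5279, 0.0116, 0.142]
eef_rot: [3.141, -0.001, 3.046]
force: [-0.3, 0.7, -1.4]
grip_width: 0.0137
grip_force: 15.0
```

```bash
cat > held.py <<'E'
from h import *
o=ctrl.get_obs()
im,d,P=shot('wrist');z=P[...,2]
Q=((P-o['ee_pos'])@R.from_euler('xyz',o['eef_rot']).as_matrix())*1000
q=Q[(abs(Q[...,1])<12)&(Q[...,2]>0)&(Q[...,2]<26)&(abs(Q[...,0])<50)]
print('front face',len(q),np.percentile(q,[1,50,99],axis=0).round(1).tolist())
q=Q[(abs(Q[...,1])<12)&(Q[...,2]>-40)&(Q[...,2]<-22)&(abs(Q[...,0])<50)]
print('top',len(q),np.percentile(q,[1,50,99],axis=0).round(1).tolist())
for x in rects(P,(z>.012)&(z<.022),300):
    c=x[1]; print(*x,"y' %.1f"%(.0924*c[0]+.9957*c[1]))
E
python3 held.py; python3 plan.py "[(529.1,11.7,75,174.7)]"
```

```text
front face 324 [[30.1, -6.7, 0.2], [31.1, 0.2, 11.2], [31.4, 7.0, 24.5]]
top 5202 [[-29.5, -10.8, -38.9], [7.1, 0.0, -30.4], [31.2, 10.8, -23.1]]
[203. 234.] [525.9 -81.9] [81.1 16.3] -4.9 17.0 2016 y' -33.0
[261. 234.] [530.5 -35.4] [80.2 17.7] -5.3 17.0 2183 y' 13.8
[319. 201.] [507.5  14. ] [25.1 19.1] -5.3 16.8 775 y' 60.8
[ 48. 230.] [ 507.3 -213.1] [74.  32.2] 25.4 16.8 712 y' -165.3
[571. 346.] [662.7 232.1] [41.8 24.2] 52.5 12.5 404 y' 292.3
t 23.0 at [527.7  12.2 142. ] yaw 174.6 w 14.2 gf 15.0 q6 -1.52 F [ 0.  -0.1 -2. ]
-> (529.1, 11.7, 75, 174.7) twist -0.02 | shift total [-0.03 -0.01  1.68] n 2 row [-0.017 -0.005  0.838] q6~-1.46
```

Request:
{"op": "step_arm", "data": {
  "deltas": [
    {"dp": [-0.03,0,0.6],"twist": 0},
    {"dp": [0,0,0.6],"twist": 0},
    {"dp": [0,0,0.4],"twist": 0},
    {"dp": [0,0,0.2],"twist": 0},
    {"dp": [0,0,0.2],"twist": 0},
    {"dp": [0,0,0.2],"twist": 0},
    {"dp": [0,0,0.1],"twist": 0},
    {"dp": [0,0,0.1],"twist": 0},
    {"dp": [0,0,0.08],"twist": 0},
    {"dp": [0,0,0],"twist": 0}
  ]
}}

```text
time_s: 24.0
ee_pos: [0.5291, 0.0117, 0.0428]
eef_rot: [-3.142, -0.0, 3.049]
force: [0.6, -0.1, -1.9]
grip_width: 0.0138
grip_force: 15.0
```

Request:
{"op": "step_arm", "data": {
  "deltas": [
    {"dp": [0,0,0],"twist": 0},
    {"dp": [0,0,0],"twist": 0},
    {"dp": [0,0,0],"twist": 0},
    {"dp": [0,0,0],"twist": 0},
    {"dp": [0,0,-0.3],"twist": 0},
    {"dp": [0,0,-0.7],"twist": 0},
    {"dp": [0,0,-0.8],"twist": 0},
    {"dp": [0,0,-0.7],"twist": 0},
    {"dp": [0,0,0],"twist": 0},
    {"dp": [0,0,0],"twist": 0}
  ],
  "gripper": -0.36
}}

```text
time_s: 25.0
ee_pos: [0.5293, 0.0117, 0.1438]
eef_rot: [3.141, 0.001, 3.049]
force: [0.2, -0.9, -1.4]
grip_width: 0.0299
grip_force: 0.0
```

Request:
{"op": "step_arm", "data": {
  "deltas": [
    {"dp": [0,0,0],"twist": 1},
    {"dp": [0,0,0],"twist": 1},
    {"dp": [0,0,0],"twist": 0.3},
    {"dp": [0.41,0.74,0],"twist": 0},
    {"dp": [0.41,0.74,0],"twist": 0},
    {"dp": [0.41,0.74,0],"twist": 0},
    {"dp": [0.41,0.74,0],"twist": 0},
    {"dp": [0.41,0.74,0],"twist": 0}
  ],
  "gripper": 0.28
}}

```text
time_s: 25.8
ee_pos: [0.4861, 0.1766, 0.1425]
eef_rot: [-3.141, -0.001, 2.89]
force: [0.0, 0.7, -0.6]
grip_width: 0.0606
grip_force: 0.0
```

Request:
{"op": "step_arm", "data": {
  "deltas": [
    {"dp": [0.41,0.74,0],"twist": 0},
    {"dp": [0.41,0.74,0],"twist": 0},
    {"dp": [0.41,0.74,0],"twist": 0},
    {"dp": [0.41,0.74,0],"twist": 0},
    {"dp": [0.41,0.78,0],"twist": 0},
    {"dp": [0,0,0],"twist": 0},
    {"dp": [0,0,0],"twist": 0}
  ]
}}

```text
time_s: 26.5
ee_pos: [0.4445, 0.341, 0.1423]
eef_rot: [-3.14, -0.001, 2.891]
force: [1.2, -0.8, -0.1]
grip_width: 0.0602
grip_force: 0.0
```

```bash
python3 plan.py "[(444.5,341.5,25.5,165.5)]"; python3 - <<'E'
from h import *
im,d,P=shot('top');z=P[...,2]
w=np.zeros((480,640),bool);w[180:290,120:420]=1
print('plq top');[print(*x) for x in rects(P,w&(z>.048)&(z<.078),30)]
im,d,P=shot('wrist');z=P[...,2]
print('w');[print(*x) for x in rects(P,(z>.05)&(z<.062),300)]
E
```

```text
t 26.5 at [444.5 341.  142.3] yaw 165.6 w 60.2 gf 0.0 q6 -0.73 F [ 1.2 -0.8 -0.1]
-> (444.5, 341.5, 25.5, 165.5) twist 0.03 | shift total [0.   0.01 2.92] n 4 row [0.001 0.003 0.73 ] q6~-0.66
plq top
[146. 218.] [570.6 445.8] [66.3 18.2] -71.2 54.9 160
[182. 228.] [545.6 353.1] [64.4 17. ] -8.0 54.4 156
[301. 235.] [529.4  55.4] [63.2 15.5] -4.9 70.9 173
[320. 236.] [526.6   9.1] [64.5 15.9] -5.4 70.0 167
[302. 256.] [478.1  51.9] [58.6  6.5] 84.9 72.9 37
[333. 263.] [455.7 -29.3] [84.8 38.4] -89.1 72.3 148
w
[320. 237.] [444.5 341.8] [63.6 14.8] -14.9 56.8 1785
[369. 349.] [542.2 355.6] [52.9 14.7] -10.0 56.7 1159
```

Request:
{"op": "step_arm", "data": {
  "deltas": [
    {"dp": [0,0,0.7],"twist": 0},
    {"dp": [0,0,0.8],"twist": 0},
    {"dp": [0,0,0.7],"twist": 0},
    {"dp": [0,0,0.7],"twist": 0},
    {"dp": [0,0,0],"twist": 0},
    {"dp": [0,0,0],"twist": 0}
  ]
}}

```text
time_s: 27.2
ee_pos: [0.4454, 0.3403, 0.0277]
eef_rot: [-3.141, -0.0, 2.888]
force: [0.5, -0.0, 0.7]
grip_width: 0.0601
grip_force: 0.0
```

Request:
{"op": "step_arm", "data": {
  "deltas": [
    {"dp": [0,0,0],"twist": 0},
    {"dp": [0,0,0],"twist": 0},
    {"dp": [0,0,0],"twist": 0},
    {"dp": [0,0,0],"twist": 0},
    {"dp": [0,0,0],"twist": 0},
    {"dp": [0,0,0],"twist": 0},
    {"dp": [0,0,0],"twist": 0},
    {"dp": [0,0,0],"twist": 0},
    {"dp": [0,0,0],"twist": 0},
    {"dp": [0,0,0],"twist": 0}
  ],
  "gripper": -1,
  "squeeze": 15
}}

```text
time_s: 28.2
ee_pos: [0.445, 0.3409, 0.0271]
eef_rot: [3.142, 0.0, 2.888]
force: [1.0, 0.5, 1.7]
grip_width: 0.0139
grip_force: 15.0
```

Request:
{"op": "step_arm", "data": {
  "deltas": [
    {"dp": [0,0,-0.5],"twist": 0},
    {"dp": [0,0,-0.8],"twist": 0},
    {"dp": [0,0,-0.8],"twist": 0},
    {"dp": [0,0,-0.8],"twist": 0},
    {"dp": [0,0,0],"twist": -1},
    {"dp": [0,0,0],"twist": -1},
    {"dp": [0,0,0],"twist": -0.3},
    {"dp": [0,0,0],"twist": 0}
  ]
}}

```text
time_s: 29.0
ee_pos: [0.4449, 0.3408, 0.1428]
eef_rot: [-3.141, -0.0, 3.048]
force: [-0.4, -0.2, -1.1]
grip_width: 0.0138
grip_force: 15.0
```

Request:
{"op": "step_arm", "data": {
  "deltas": [
    {"dp": [-0.24,-0.76,0],"twist": 0},
    {"dp": [-0.24,-0.76,0],"twist": 0},
    {"dp": [-0.24,-0.76,0],"twist": 0},
    {"dp": [-0.24,-0.76,0],"twist": 0},
    {"dp": [-0.24,-0.76,0],"twist": 0},
    {"dp": [-0.24,-0.76,0],"twist": 0},
    {"dp": [-0.24,-0.76,0],"twist": 0},
    {"dp": [-0.24,-0.76,0],"twist": 0},
    {"dp": [-0.24,-0.76,0],"twist": 0},
    {"dp": [-0.24,-0.76,0],"twist": 0},
    {"dp": [-0.24,-0.76,0],"twist": 0},
    {"dp": [-0.24,-0.76,0],"twist": 0}
  ]
}}

```text
time_s: 30.2
ee_pos: [0.526, -0.0343, 0.1429]
eef_rot: [3.142, -0.0, 3.047]
force: [0.1, 0.2, -0.8]
grip_width: 0.014
grip_force: 15.0
```

Request:
{"op": "step_arm", "data": {
  "deltas": [
    {"dp": [0,0,0],"twist": 0},
    {"dp": [0,0,0],"twist": 0}
  ]
}}

```text
time_s: 30.4
ee_pos: [0.5258, -0.0332, 0.1427]
eef_rot: [3.141, -0.001, 3.047]
force: [0.9, 0.6, -1.2]
grip_width: 0.0139
grip_force: 15.0
```

```bash
python3 held.py; python3 plan.py "[(524.9,-34.1,75,174.7)]"
```

```text
front face 311 [[31.6, -6.6, 0.3], [32.2, 0.4, 11.4], [32.6, 6.9, 25.0]]
top 5276 [[-30.0, -10.8, -39.0], [7.3, 0.0, -29.7], [32.4, 10.8, -23.2]]
[259. 231.] [525.8 -81.1] [81.2 17.7] -5.4 16.9 2191 y' -32.2
[318. 198.] [503.1 -31.8] [26.3 18.4] -5.3 16.9 789 y' 14.8
[100. 226.] [ 507.6 -212.8] [73.5 31.1] 24.9 16.7 572 y' -165.0
t 30.4 at [525.8 -32.6 142.8] yaw 174.6 w 14.4 gf 15.0 q6 -1.61 F [ 0.5  0.4 -1.2]
-> (524.9, -34.1, 75, 174.7) twist -0.02 | shift total [ 0.02 -0.04  1.7 ] n 2 row [ 0.009 -0.02   0.848] q6~-1.54
```

Request:
{"op": "step_arm", "data": {
  "deltas": [
    {"dp": [0,-0.03,0.6],"twist": 0},
    {"dp": [0,0,0.6],"twist": 0},
    {"dp": [0,0,0.4],"twist": 0},
    {"dp": [0,0,0.2],"twist": 0},
    {"dp": [0,0,0.2],"twist": 0},
    {"dp": [0,0,0.2],"twist": 0},
    {"dp": [0,0,0.1],"twist": 0},
    {"dp": [0,0,0.1],"twist": 0},
    {"dp": [0,0,0.08],"twist": 0},
    {"dp": [0,0,0],"twist": 0}
  ]
}}

```text
time_s: 31.45
ee_pos: [0.5258, -0.0342, 0.0436]
eef_rot: [3.142, -0.0, 3.049]
force: [-0.2, -0.0, -1.0]
grip_width: 0.0136
grip_force: 15.0
```

Request:
{"op": "step_arm", "data": {
  "deltas": [
    {"dp": [0,0,0],"twist": 0},
    {"dp": [0,0,0],"twist": 0},
    {"dp": [0,0,0],"twist": 0},
    {"dp": [0,0,0],"twist": 0},
    {"dp": [0,0,-0.3],"twist": 0},
    {"dp": [0,0,-0.7],"twist": 0},
    {"dp": [0,0,-0.8],"twist": 0},
    {"dp": [0,0,-0.7],"twist": 0},
    {"dp": [0,0,0],"twist": 1},
    {"dp": [0,0,0],"twist": 0.48}
  ],
  "gripper": -0.36
}}

```text
time_s: 32.45
ee_pos: [0.5263, -0.0342, 0.1458]
eef_rot: [3.141, 0.003, 2.943]
force: [-0.8, 0.3, -0.5]
grip_width: 0.0299
grip_force: 0.0
```

Request:
{"op": "step_arm", "data": {
  "deltas": [
    {"dp": [0.11,0.8,0],"twist": 0},
    {"dp": [0.11,0.8,0],"twist": 0},
    {"dp": [0.11,0.8,0],"twist": 0},
    {"dp": [0.11,0.8,0],"twist": 0},
    {"dp": [0.11,0.8,0],"twist": 0},
    {"dp": [0.11,0.8,0],"twist": 0},
    {"dp": [0.11,0.8,0],"twist": 0},
    {"dp": [0.11,0.8,0],"twist": 0},
    {"dp": [0.11,0.8,0],"twist": 0},
    {"dp": [0.11,0.8,0],"twist": 0},
    {"dp": [0.11,0.8,0],"twist": 0},
    {"dp": [0.15,0.8,0],"twist": 0}
  ],
  "gripper": 0.28
}}

```text
time_s: 33.65
ee_pos: [0.5472, 0.3544, 0.1449]
eef_rot: [3.141, 0.001, 2.946]
force: [0.9, 0.5, -1.1]
grip_width: 0.0601
grip_force: 0.0
```

Request:
{"op": "step_arm", "data": {
  "deltas": [
    {"dp": [0,0,0],"twist": 0},
    {"dp": [0,0,0],"twist": 0}
  ]
}}

```text
time_s: 33.85
ee_pos: [0.547, 0.3533, 0.1443]
eef_rot: [3.142, 0.0, 2.947]
force: [0.5, -1.2, -0.6]
grip_width: 0.0601
grip_force: 0.0
```

```bash
python3 - <<'E'
from h import *
im,d,P=shot('top');z=P[...,2]
w=np.zeros((480,640),bool);w[180:290,250:420]=1
print('plq top');[print(*x) for x in rects(P,w&(z>.048)&(z<.078),30)]
im,d,P=shot('wrist');z=P[...,2]
print('w');[print(*x) for x in rects(P,(z>.05)&(z<.062),300)]
E
python3 plan.py "[(546,354.5,25.5,168.8)]"
```

```text
plq top
[301. 235.] [529.8  55.7] [63.5 15.5] -5.8 70.3 173
[320. 237.] [526.9   9.3] [65.6 15.5] -5.5 70.5 168
[338. 238.] [522.  -35.8] [65.  16.4] -5.1 70.9 164
[325. 261.] [457.6  -7.7] [210.6  43.3] 84.8 71.3 250
w
[321. 239.] [548.5 354.3] [63.4 14.4] -10.9 56.8 1760
[454. 247.] [573.3 447.7] [64.5 15.4] -71.3 56.7 1960
t 34.0 at [547.4 352.3 144.4] yaw 168.7 w 60.5 gf 0.0 q6 -0.86 F [-1.   0.2  0.2]
-> (546, 354.5, 25.5, 168.8) twist -0.02 | shift total [0.05 0.05 2.97] n 4 row [0.011 0.012 0.743] q6~-0.80
```

Request:
{"op": "step_arm", "data": {
  "deltas": [
    {"dp": [-0.02,0.03,0.75],"twist": 0},
    {"dp": [0,0,0.75],"twist": 0},
    {"dp": [0,0,0.75],"twist": 0},
    {"dp": [0,0,0.7],"twist": 0},
    {"dp": [0,0,0],"twist": 0},
    {"dp": [0,0,0],"twist": 0}
  ]
}}

```text
time_s: 34.55
ee_pos: [0.5488, 0.3535, 0.027]
eef_rot: [3.141, 0.0, 2.945]
force: [0.4, -0.0, 1.0]
grip_width: 0.0602
grip_force: 0.0
```

Request:
{"op": "step_arm", "data": {
  "deltas": [
    {"dp": [0,0,0],"twist": 0},
    {"dp": [0,0,0],"twist": 0},
    {"dp": [0,0,0],"twist": 0},
    {"dp": [0,0,0],"twist": 0},
    {"dp": [0,0,0],"twist": 0},
    {"dp": [0,0,0],"twist": 0},
    {"dp": [0,0,0],"twist": 0},
    {"dp": [0,0,0],"twist": 0},
    {"dp": [0,0,0],"twist": 0},
    {"dp": [0,0,0],"twist": 0}
  ],
  "gripper": -1,
  "squeeze": 15
}}

```text
time_s: 35.55
ee_pos: [0.5482, 0.3541, 0.0259]
eef_rot: [3.142, -0.0, 2.946]
force: [-0.3, 0.2, 1.4]
grip_width: 0.0136
grip_force: 15.0
```

Request:
{"op": "step_arm", "data": {
  "deltas": [
    {"dp": [0,0,-0.5],"twist": 0},
    {"dp": [0,0,-0.8],"twist": 0},
    {"dp": [0,0,-0.8],"twist": 0},
    {"dp": [0,0,-0.8],"twist": 0},
    {"dp": [0,0,0],"twist": -1},
    {"dp": [0,0,0],"twist": -0.48},
    {"dp": [0,0,0],"twist": 0}
  ]
}}

```text
time_s: 36.25
ee_pos: [0.5482, 0.354, 0.1418]
eef_rot: [-3.142, -0.0, 3.05]
force: [-0.8, 0.7, -0.5]
grip_width: 0.0141
grip_force: 15.0
```

Request:
{"op": "step_arm", "data": {
  "deltas": [
    {"dp": [-0.03,-0.78,0],"twist": 0},
    {"dp": [-0.03,-0.78,0],"twist": 0},
    {"dp": [-0.03,-0.78,0],"twist": 0},
    {"dp": [-0.03,-0.78,0],"twist": 0},
    {"dp": [-0.03,-0.78,0],"twist": 0},
    {"dp": [-0.03,-0.78,0],"twist": 0},
    {"dp": [-0.03,-0.78,0],"twist": 0},
    {"dp": [-0.02,-0.78,0],"twist": 0},
    {"dp": [-0.02,-0.78,0],"twist": 0},
    {"dp": [-0.02,-0.78,0],"twist": 0},
    {"dp": [-0.02,-0.78,0],"twist": 0},
    {"dp": [-0.02,-0.78,0],"twist": 0}
  ]
}}

```text
time_s: 37.45
ee_pos: [0.5257, -0.0211, 0.1417]
eef_rot: [-3.142, -0.0, 3.048]
force: [-0.8, 0.7, -1.4]
grip_width: 0.0136
grip_force: 15.0
```

Request:
{"op": "step_arm", "data": {
  "deltas": [
    {"dp": [-0.02,-0.78,0],"twist": 0},
    {"dp": [-0.02,-0.7,0],"twist": 0},
    {"dp": [0,0,0],"twist": 0},
    {"dp": [0,0,0],"twist": 0}
  ]
}}

```text
time_s: 37.85
ee_pos: [0.522, -0.0791, 0.1417]
eef_rot: [3.141, -0.0, 3.047]
force: [-0.4, -0.1, 0.4]
grip_width: 0.0138
grip_force: 15.0
```

```bash
python3 held.py; python3 plan.py "[(520.6,-79.9,75,174.7)]"
```

```text
front face 310 [[30.7, -6.7, 0.2], [31.3, -0.1, 11.4], [31.7, 6.8, 23.7]]
top 5220 [[-29.1, -10.8, -38.8], [7.2, 0.0, -30.9], [31.5, 10.8, -23.4]]
[317. 199.] [500.1 -77.9] [28.1 18.4] -5.0 16.8 836 y' -31.4
[146. 222.] [ 498.7 -223.8] [89.4 44.7] 41.4 16.6 559 y' -176.8
[ 13. 326.] [ 593.5 -360.7] [64.3  7.5] 5.6 15.7 436 y' -304.3
t 37.9 at [522.1 -78.5 141.7] yaw 174.7 w 14.1 gf 15.0 q6 -1.70 F [-0.6 -0.  -0.7]
-> (520.6, -79.9, 75, 174.7) twist -0.01 | shift total [ 0.03 -0.04  1.67] n 2 row [ 0.017 -0.019  0.834] q6~-1.63
```

Request:
{"op": "step_arm", "data": {
  "deltas": [
    {"dp": [0.02,-0.03,0.6],"twist": 0},
    {"dp": [0,0,0.6],"twist": 0},
    {"dp": [0,0,0.4],"twist": 0},
    {"dp": [0,0,0.2],"twist": 0},
    {"dp": [0,0,0.2],"twist": 0},
    {"dp": [0,0,0.2],"twist": 0},
    {"dp": [0,0,0.1],"twist": 0},
    {"dp": [0,0,0.1],"twist": 0},
    {"dp": [0,0,0.08],"twist": 0},
    {"dp": [0,0,0],"twist": 0}
  ]
}}

```text
time_s: 38.9
ee_pos: [0.5211, -0.0801, 0.0424]
eef_rot: [3.142, -0.0, 3.049]
force: [0.5, -0.1, -0.6]
grip_width: 0.0139
grip_force: 15.0
```

Request:
{"op": "step_arm", "data": {
  "deltas": [
    {"dp": [0,0,0],"twist": 0},
    {"dp": [0,0,0],"twist": 0},
    {"dp": [0,0,0],"twist": 0},
    {"dp": [0,0,0],"twist": 0},
    {"dp": [0,0,-0.3],"twist": 0},
    {"dp": [0,0,-0.7],"twist": 0},
    {"dp": [0,0,-0.8],"twist": 0},
    {"dp": [0,0,-0.7],"twist": 0},
    {"dp": [0.62,0.57,0],"twist": 0},
    {"dp": [0.62,0.57,0],"twist": 0},
    {"dp": [0.63,0.57,0],"twist": 0},
    {"dp": [0,0,0],"twist": 0}
  ],
  "gripper": -0.36
}}

```text
time_s: 40.1
ee_pos: [0.4514, -0.0032, 0.1437]
eef_rot: [3.141, 0.001, 3.051]
force: [-0.9, 0.7, 0.6]
grip_width: 0.0302
grip_force: 0.0
```

```bash
python3 - <<'E'
from h import *
im,d,P=shot('top','t4.png');z=P[...,2];np.savez('t4.npz',im=im,P=P)
w=np.zeros((480,640),bool);w[180:290,250:420]=1
print('plq top');[print(*x) for x in rects(P,w&(z>.048)&(z<.078),30)]
im,d,P=shot('wrist','w4.png');z=P[...,2]
print('w');[print(*x) for x in rects(P,(z>.066)&(z<.077),100)]
E
python3 plan.py "[(452.4,-4.4,45,174.7)]"
```

```text
plq top
[302. 224.] [555.9  53.4] [15.  11.3] 83.7 69.8 32
[320. 226.] [550.8   8. ] [16.  12.3] 1.4 72.4 36
[339. 228.] [546.4 -37.4] [16.  14.5] -1.2 69.8 41
[359. 234.] [527.9 -84.2] [44.9 14. ] 0.9 70.8 80
w
[353. 262.] [460.5  36.2] [131.4  35. ] 84.6 73.4 1811
[221. 274.] [467.4 -71.9] [78.7  1.9] 84.1 71.5 617
[415. 319.] [515.5  59.5] [29.2 14.8] -5.7 72.6 819
[223. 319.] [503.5 -77.7] [29.1 14.9] -7.0 72.5 796
[290. 346.] [524.3 -33.4] [62.2 13.6] -5.6 72.8 1096
[347. 346.] [528.2  10.8] [61.6 14.1] -3.8 72.7 1175
t 40.2 at [453.4  -4.9 143.7] yaw 174.8 w 30.0 gf 0.0 q6 -1.57 F [ 0.2 -0.1  0.9]
-> (452.4, -4.4, 45, 174.7) twist 0.01 | shift total [0.03 0.01 2.47] n 3 row [0.009 0.004 0.823] q6~-1.49
```

View pics/w4.png

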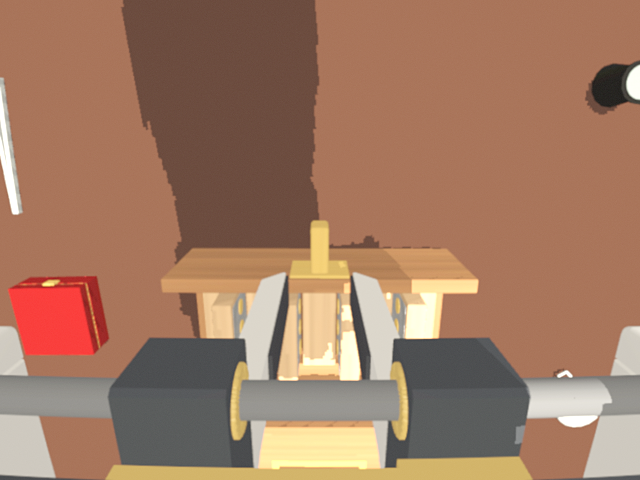

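All four plaques stand at z 72–73 in the four slots, and the tab is at (320,240) directly below the tool. Next I grip the tab and push the drawer shut.

Request:
{"op": "step_arm", "data": {
  "deltas": [
    {"dp": [0,0,0.8],"twist": 0},
    {"dp": [0,0,0.8],"twist": 0},
    {"dp": [0,0,0.85],"twist": 0},
    {"dp": [0,0,0],"twist": 0},
    {"dp": [0,0,0],"twist": 0}
  ]
}}

```text
time_s: 40.7
ee_pos: [0.4537, -0.0056, 0.0454]
eef_rot: [-3.142, -0.0, 3.048]
force: [0.9, -0.0, 0.8]
grip_width: 0.0301
grip_force: 0.0
```

Request:
{"op": "step_arm", "data": {
  "deltas": [
    {"dp": [0,0,0],"twist": 0},
    {"dp": [0,0,0],"twist": 0},
    {"dp": [0,0,0],"twist": 0},
    {"dp": [0,0,0],"twist": 0},
    {"dp": [0,0,0],"twist": 0}
  ],
  "gripper": -1,
  "squeeze": 15
}}

```text
time_s: 41.2
ee_pos: [0.454, -0.0042, 0.046]
eef_rot: [3.14, 0.003, 3.049]
force: [0.3, 10.3, 5.1]
grip_width: 0.0119
grip_force: 15.0
```

Request:
{"op": "step_arm", "data": {
  "deltas": [
    {"dp": [-0.2,0,0],"twist": 0},
    {"dp": [-0.25,0,0],"twist": 0},
    {"dp": [-0.25,0,0],"twist": 0},
    {"dp": [-0.25,0,0],"twist": 0},
    {"dp": [-0.25,0,0],"twist": 0},
    {"dp": [-0.25,0,0],"twist": 0},
    {"dp": [-0.25,0,0],"twist": 0},
    {"dp": [-0.25,0,0],"twist": 0},
    {"dp": [-0.25,0,0],"twist": 0},
    {"dp": [-0.2,0,0],"twist": 0},
    {"dp": [-0.07,0,0],"twist": 0},
    {"dp": [0,0,0],"twist": 0}
  ]
}}

```text
time_s: 42.4
ee_pos: [0.5526, -0.0133, 0.046]
eef_rot: [3.14, 0.003, 3.049]
force: [2.3, 7.0, 2.0]
grip_width: 0.0117
grip_force: 15.0
```

Request:
{"op": "step_arm", "data": {
  "deltas": [
    {"dp": [-0.05,0,0],"twist": 0},
    {"dp": [-0.03,0,0],"twist": 0},
    {"dp": [0,0,0],"twist": 0}
  ]
}}

```text
time_s: 42.7
ee_pos: [0.554, -0.0134, 0.0458]
eef_rot: [3.14, -0.002, 3.049]
force: [-10.8, 8.2, 11.4]
grip_width: 0.0119
grip_force: 15.0
```

Request:
{"op": "step_arm", "data": {
  "deltas": [
    {"dp": [0,0,0],"twist": 0},
    {"dp": [0,0,0],"twist": 0},
    {"dp": [0,0,0],"twist": 0},
    {"dp": [0,0,0],"twist": 0},
    {"dp": [0.2,0,0],"twist": 0},
    {"dp": [0,0,-0.8],"twist": 0},
    {"dp": [0,0,-0.9],"twist": 0},
    {"dp": [0,0,-0.9],"twist": 0},
    {"dp": [0,0,-0.9],"twist": 0},
    {"dp": [0,0,-0.5],"twist": 0}
  ],
  "gripper": -0.36
}}

```text
time_s: 43.7
ee_pos: [0.5468, -0.0138, 0.2077]
eef_rot: [3.142, 0.003, 3.049]
force: [0.2, 0.4, 0.5]
grip_width: 0.0303
grip_force: 0.0
```

Request:
{"op": "step_arm", "data": {
  "deltas": [
    {"dp": [0.9,0,0],"twist": 0},
    {"dp": [0.9,0,0],"twist": 0},
    {"dp": [0.9,0,0],"twist": 0},
    {"dp": [0.5,0,0],"twist": 0},
    {"dp": [0,0,0],"twist": 0}
  ],
  "gripper": 1
}}

```text
time_s: 44.2
ee_pos: [0.4174, -0.0017, 0.2049]
eef_rot: [-3.142, 0.001, 3.049]
force: [0.4, -0.5, -0.0]
grip_width: 0.0666
grip_force: 0.0
```

```bash
python3 plan.py "[]"; python3 - <<'E'
from h import *
for cam in ('top','wrist'):
    im,d,P=shot(cam,cam+'5.png');z=P[...,2];np.savez(cam+'5.npz',im=im,P=P)
    r,g,b=[im[...,i].astype(int) for i in range(3)]
    print(cam);[print(*x) for x in rects(P,(z>.022)&(z<.034)&(r>60)&(r>2.2*g),100)]
    print('chest');[print(*x) for x in rects(P,(z>.086)&(z<.097),200)]
    print('panel/tab');[print(*x) for x in rects(P,(z>.06)&(z<.083)&(abs(P[...,1])<.15),50)]
E
```

```text
t 44.2 at [417.4  -1.7 204.9] yaw 174.7 w 66.6 gf 0.0 q6 -1.57 F [ 0.4 -0.5 -0. ]
top
[479. 215.] [ 592.1 -394.2] [65.5 64.4] 2.2 27.8 552
[420. 246.] [ 510.1 -242.1] [64.9 63. ] -3.9 27.2 566
[477. 268.] [ 456.9 -385.9] [64.8 64.7] 14.0 27.7 585
chest
[334. 183.] [653.9 -24.7] [221.3 153.8] 84.5 91.4 4944
panel/tab
[331. 218.] [557.9 -18.4] [215.8  45.7] 85.2 76.8 512
wrist
[ 97. 315.] [ 506.3 -239.7] [65. 51.] 85.8 28.8 2719
chest
[318. 444.] [629.2 -20.7] [220.9  72.5] 86.0 93.0 11316
panel/tab
[319. 371.] [556.1 -14.4] [190.1  36.5] 84.7 64.3 1008
```

View pics/wrist5.png

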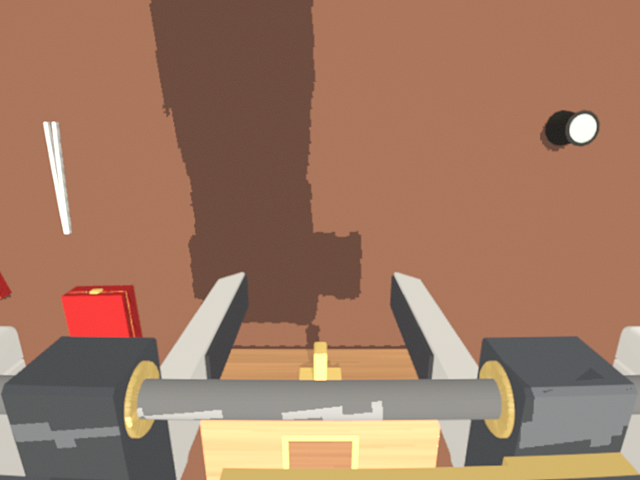

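Box E was knocked to about (510,-242). The drawer is shut: the panel at (320,355) is flush with the chest. Next I locate the brass square, then turn the tool for the boxes.

```bash
python3 - <<'E'
from h import *
for n in ('top5','w0'):
    if n=='w0': continue
    f=np.load(n+'.npz');im,P=f['im'].astype(int),f['P'];z=P[...,2]
    r,g,b=im[...,0],im[...,1],im[...,2]
    w=np.zeros((480,640),bool);w[165:205,305:365]=1
    hsv=cv2.cvtColor(f['im'],cv2.COLOR_RGB2HSV)
    m=w&(hsv[...,0]>22)&(hsv[...,0]<35)&(hsv[...,1]>140)&(z>.08)
    print(m.sum());[print(*x) for x in rects(P,m,10)]
    m2=w&(r<150)&(z>.08);print('inner');[print(*x) for x in rects(P,m2,30)]
E
python3 plan.py "[(512,-240.5,160,85.5)]"
```

```text
0
inner
t 44.3 at [419.5  -2.  205. ] yaw 174.7 w 75.0 gf 0.0 q6 -1.57 F [ 0.3 -0.5  0.4]
-> (512, -240.5, 160, 85.5) twist 22.30 | shift total [-5.76  2.77  1.12] n 8 row [-0.72   0.347  0.14 ] q6~-0.36
```

Request:
{"op": "step_arm", "data": {
  "deltas": [
    {"dp": [0,0,0],"twist": 1},
    {"dp": [0,0,0],"twist": 1},
    {"dp": [0,0,0],"twist": 1},
    {"dp": [0,0,0],"twist": 1},
    {"dp": [0,0,0],"twist": 1},
    {"dp": [0,0,0],"twist": 1},
    {"dp": [0,0,0],"twist": 1},
    {"dp": [0,0,0],"twist": 1},
    {"dp": [0,0,0],"twist": 1},
    {"dp": [0,0,0],"twist": 1},
    {"dp": [0,0,0],"twist": 1},
    {"dp": [0,0,0],"twist": 1}
  ],
  "gripper": 1
}}

```text
time_s: 45.5
ee_pos: [0.42, -0.002, 0.2043]
eef_rot: [-3.141, -0.0, 2.208]
force: [0.5, -0.6, 0.0]
grip_width: 0.0939
grip_force: 0.0
```

Request:
{"op": "step_arm", "data": {
  "deltas": [
    {"dp": [0,0,0],"twist": 1},
    {"dp": [0,0,0],"twist": 1},
    {"dp": [0,0,0],"twist": 1},
    {"dp": [0,0,0],"twist": 1},
    {"dp": [0,0,0],"twist": 1},
    {"dp": [0,0,0],"twist": 1},
    {"dp": [0,0,0],"twist": 1},
    {"dp": [0,0,0],"twist": 1},
    {"dp": [0,0,0],"twist": 1},
    {"dp": [0,0,0],"twist": 1},
    {"dp": [0,0,0],"twist": 0.3},
    {"dp": [0,0,0],"twist": 0}
  ]
}}

```text
time_s: 46.7
ee_pos: [0.4196, -0.002, 0.2044]
eef_rot: [-3.141, 0.0, 1.493]
force: [-0.4, 0.0, -0.5]
grip_width: 0.0941
grip_force: 0.0
```

Request:
{"op": "step_arm", "data": {
  "deltas": [
    {"dp": [-0.72,0.35,0.14],"twist": 0},
    {"dp": [-0.72,0.35,0.14],"twist": 0},
    {"dp": [-0.72,0.35,0.14],"twist": 0},
    {"dp": [-0.72,0.35,0.14],"twist": 0},
    {"dp": [-0.72,0.35,0.14],"twist": 0},
    {"dp": [-0.72,0.35,0.14],"twist": 0},
    {"dp": [-0.72,0.35,0.14],"twist": 0},
    {"dp": [-0.72,0.34,0.14],"twist": 0},
    {"dp": [0,0,0],"twist": 0},
    {"dp": [0,0,0],"twist": 0}
  ]
}}

```text
time_s: 47.7
ee_pos: [0.5123, -0.2405, 0.1592]
eef_rot: [-3.141, -0.001, 1.493]
force: [-0.4, 0.2, 0.4]
grip_width: 0.0941
grip_force: 0.0
```

```bash
python3 - <<'E'
from h import *
for cam in ('top','wrist'):
    o=ctrl.get_obs(); im,d,P=shot(cam,cam+'6.png');z=P[...,2];np.savez(cam+'6.npz',im=im,P=P)
    r,g,b=[im[...,i].astype(int) for i in range(3)]
    print(cam);[print(*x) for x in rects(P,(z>.022)&(z<.034)&(r>60)&(r>2.2*g),100)]
    hsv=cv2.cvtColor(im,cv2.COLOR_RGB2HSV).astype(int)
    m=(z>.086)&(z<.1)&(hsv[...,0]>=22)&(hsv[...,0]<=34)&(hsv[...,1]>150)
    print('brass');[print(*x) for x in rects(P,m,10)]
im=np.load('top0.npz')['im'];print(im[187,315:355].tolist())
E
python3 plan.py "[(512,-240.5,5,85.5)]"
```

```text
top
[485. 211.] [ 591.6 -398.1] [65.5 59.6] 3.1 28.0 206
[478. 268.] [ 456.6 -386.5] [65.1 64.3] -75.6 28.0 558
brass
wrist
[320. 224.] [ 513.7 -240.7] [64.3 64. ] 86.5 28.8 5920
[270. 363.] [ 455.9 -374.1] [64.  44.1] 13.4 28.7 2276
[414. 363.] [ 592.8 -376. ] [63.3 35. ] -4.9 28.7 1919
brass
[[237, 175, 118], [238, 175, 118], [238, 176, 119], [241, 180, 120], [251, 200, 127], [255, 225, 138], [255, 218, 131], [215, 164, 99], [180, 121, 81], [176, 116, 79], [176, 116, 81], [176, 115, 80], [176, 117, 80], [176, 116, 82], [176, 115, 83], [177, 118, 84], [176, 115, 81], [176, 114, 79], [178, 117, 83], [176, 113, 79], [177, 116, 79], [177, 116, 82], [178, 117, 83], [177, 116, 81], [176, 117, 81], [176, 117, 82], [175, 115, 80], [176, 116, 81], [176, 116, 80], [178, 117, 81], [187, 130, 85], [224, 176, 105], [255, 218, 131], [255, 219, 134], [250, 194, 126], [242, 180, 120], [242, 180, 122], [241, 178, 120], [242, 178, 121], [242, 179, 122]]
t 47.8 at [ 512.3 -239.7  159.9] yaw 85.6 w 93.8 gf 0.0 q6 -0.43 F [ 0.1 -0.6 -0.3]
-> (512, -240.5, 5, 85.5) twist 0.02 | shift total [-0.02 -0.01  3.87] n 5 row [-0.004 -0.001  0.775] q6~-0.36
```

View pics/wrist6.png

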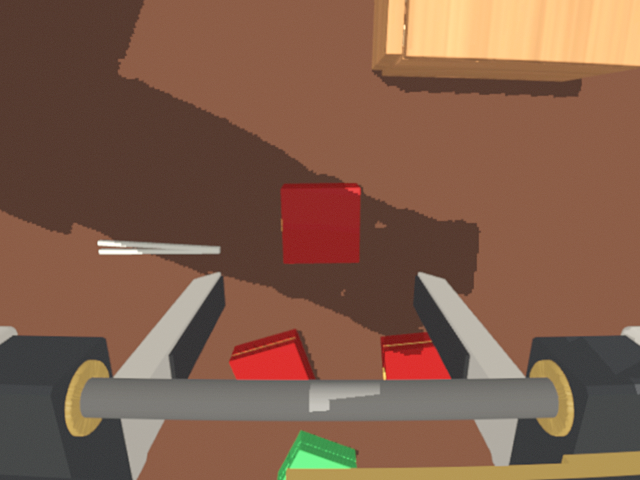

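Box E is centred below the tool at (321,224), with G at (270,358) and F at (414,360). I'll grip E and work out the square's offset.

Request:
{"op": "step_arm", "data": {
  "deltas": [
    {"dp": [-0.02,0.04,0.8],"twist": -0.2},
    {"dp": [0,0,0.8],"twist": 0},
    {"dp": [0,0,0.8],"twist": 0},
    {"dp": [0,0,0.8],"twist": 0},
    {"dp": [0,0,0.63],"twist": 0},
    {"dp": [0,0,0],"twist": 0},
    {"dp": [0,0,0],"twist": 0}
  ]
}}

```text
time_s: 48.5
ee_pos: [0.5143, -0.2409, 0.0077]
eef_rot: [3.141, 0.0, 1.507]
force: [0.1, -0.3, 0.4]
grip_width: 0.0944
grip_force: 0.0
```

Request:
{"op": "step_arm", "data": {
  "deltas": [
    {"dp": [0,0,0],"twist": 0},
    {"dp": [0,0,0],"twist": 0},
    {"dp": [0,0,0],"twist": 0},
    {"dp": [0,0,0],"twist": 0},
    {"dp": [0,0,0],"twist": 0},
    {"dp": [0,0,0],"twist": 0},
    {"dp": [0,0,0],"twist": 0}
  ],
  "gripper": -1,
  "squeeze": 15
}}

```text
time_s: 49.2
ee_pos: [0.514, -0.2414, 0.0071]
eef_rot: [3.141, 0.0, 1.506]
force: [-1.7, 1.1, 6.0]
grip_width: 0.0638
grip_force: 15.0
```

Request:
{"op": "step_arm", "data": {
  "deltas": [
    {"dp": [0,0,-0.5],"twist": 0},
    {"dp": [0,0,-0.8],"twist": 0},
    {"dp": [0,0,-0.8],"twist": 0},
    {"dp": [0,0,-0.8],"twist": 0},
    {"dp": [0,0,-0.8],"twist": 0},
    {"dp": [0,0,-0.2],"twist": 0.3},
    {"dp": [0,0,0],"twist": 0},
    {"dp": [0,0,0],"twist": 0}
  ]
}}

```text
time_s: 50.0
ee_pos: [0.5133, -0.241, 0.1609]
eef_rot: [-3.14, -0.001, 1.485]
force: [0.5, -0.0, -0.6]
grip_width: 0.0639
grip_force: 15.0
```

```bash
python3 - <<'E'
from h import *
f=np.load('top0.npz');im,P=f['im'].astype(int),f['P'];z=P[...,2]
w=np.zeros((480,640),bool);w[165:208,305:365]=1
m=w&(im[...,1]>192)&(im[...,2]<145)
[print(*x) for x in rects(P,m,10)]
o=ctrl.get_obs()
im,d,P=shot('wrist');z=P[...,2]
Q=((P-o['ee_pos'])@R.from_euler('xyz',o['eef_rot']).as_matrix())*1000
r,g,b=[im[...,i].astype(int) for i in range(3)]
[print('held tool xy',*x) for x in rects(Q/1000,(Q[...,2]>-32)&(Q[...,2]<-14)&(r>60)&(r>2.2*g),200)]
E
python3 plan.py "[(657.5,-22.7,160,84.7)]"
```

```text
[333. 187.] [645.2 -23.6] [74.7 73.4] -5.2 91.5 284
held tool xy [319. 301.] [ 1. -0.] [64.9 64.3] 89.9 -21.6 19266
t 50.0 at [ 513.3 -241.   160.8] yaw 85.1 w 63.8 gf 15.0 q6 -0.42 F [ 0.1 -0.3 -0.8]
-> (657.5, -22.7, 160, 84.7) twist 0.10 | shift total [5.77 3.09 0.02] n 8 row [0.721 0.386 0.002] q6~0.06
```

Request:
{"op": "step_arm", "data": {
  "deltas": [
    {"dp": [0.64,0.63,0],"twist": 0.1},
    {"dp": [0.64,0.63,0],"twist": 0},
    {"dp": [0.64,0.63,0],"twist": 0},
    {"dp": [0.64,0.63,0],"twist": 0},
    {"dp": [0.64,0.63,0],"twist": 0},
    {"dp": [0,0,0],"twist": 0},
    {"dp": [0,0,0],"twist": 0}
  ]
}}

```text
time_s: 50.75
ee_pos: [0.6506, -0.1249, 0.1606]
eef_rot: [-3.139, -0.0, 1.479]
force: [0.7, -0.3, -0.8]
grip_width: 0.0637
grip_force: 15.0
```

```bash
python3 - <<'E'
from h import *
im,d,P=shot('wrist','w7.png');z=P[...,2];np.savez('w7.npz',im=im,P=P)
m=(z>.086)&(z<.1)
print('chest');[print(*x) for x in rects(P,m,200)]
r,g,b=[im[...,i].astype(int) for i in range(3)]
print('inner');[print(*x) for x in rects(P,m&(r<205)&(g<0.75*r),100)]
print('brass');[print(*x) for x in rects(P,m&(b<0.62*g)&(g>.78*r),30)]
E
python3 plan.py "[(647.8,-22,160,84.7)]"
```

```text
chest
[314. 116.] [654.6 -53.6] [157.9 150.9] 84.6 92.9 57563
inner
[303.  86.] [647.5 -21.6] [58.7 58.2] -5.4 93.3 6786
[296. 229.] [ 649.2 -112.5] [150.6  41.1] -6.1 92.8 5452
brass
[329. 121.] [649.  -22.1] [70.8 68.2] 84.6 93.1 1067
[306.  53.] [649.  -13.5] [62.4 44. ] -5.3 93.2 305
[248. 105.] [616.9 -29.1] [20.7  1.1] 82.7 93.4 49
[242. 131.] [610.5 -44.6] [16.1  1. ] 86.7 93.1 33
t 50.8 at [ 650.3 -125.6  161.1] yaw 84.7 w 63.8 gf 15.0 q6 -0.15 F [ 0.2  0.1 -0.7]
-> (647.8, -22, 160, 84.7) twist 0.00 | shift total [ 2.57 -0.3   0.03] n 3 row [ 0.857 -0.101  0.009] q6~0.06
```

View pics/w7.png

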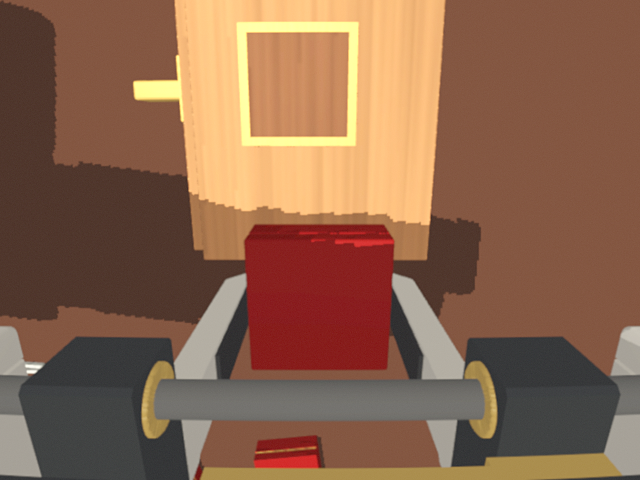

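The square is at (298,85) in the picture, world (648,-21.8), and the box hangs centred at (319,300). I'll place it.

Request:
{"op": "step_arm", "data": {
  "deltas": [
    {"dp": [0.85,-0.1,0],"twist": 0},
    {"dp": [0.85,-0.1,0],"twist": 0},
    {"dp": [0.85,-0.1,0],"twist": 0},
    {"dp": [0,0,0],"twist": 0},
    {"dp": [0,0,0.6],"twist": 0},
    {"dp": [0,0,0.5],"twist": 0},
    {"dp": [0,0,0.25],"twist": 0},
    {"dp": [0,0,0.1],"twist": 0},
    {"dp": [0,0,0.05],"twist": 0},
    {"dp": [0,0,0.03],"twist": 0},
    {"dp": [0,0,0],"twist": 0},
    {"dp": [0,0,0],"twist": 0}
  ]
}}

```text
time_s: 52.0
ee_pos: [0.6487, -0.0227, 0.102]
eef_rot: [3.141, -0.0, 1.478]
force: [0.2, 0.7, -1.2]
grip_width: 0.0638
grip_force: 15.0
```

Request:
{"op": "step_arm", "data": {
  "deltas": [
    {"dp": [0,0,0.03],"twist": 0},
    {"dp": [0,0,0.02],"twist": 0},
    {"dp": [0,0,0.02],"twist": 0},
    {"dp": [0,0,0],"twist": 0},
    {"dp": [0,0,0],"twist": 0}
  ]
}}

```text
time_s: 52.5
ee_pos: [0.6485, -0.0226, 0.0991]
eef_rot: [3.141, -0.0, 1.478]
force: [-3.0, 0.5, 4.6]
grip_width: 0.064
grip_force: 15.0
```

Request:
{"op": "step_arm", "data": {
  "deltas": [
    {"dp": [0,0,0],"twist": 0},
    {"dp": [0,0,0],"twist": 0},
    {"dp": [0,0,0],"twist": 0},
    {"dp": [0,0,0],"twist": 0},
    {"dp": [0,0,0],"twist": 0},
    {"dp": [0,0,-0.5],"twist": 0},
    {"dp": [0,0,-0.8],"twist": 0},
    {"dp": [0,0,-0.8],"twist": 0},
    {"dp": [0,0,0],"twist": 0},
    {"dp": [0,0,0],"twist": 0}
  ],
  "gripper": 1
}}

```text
time_s: 53.5
ee_pos: [0.6486, -0.0226, 0.1829]
eef_rot: [3.141, -0.0, 1.478]
force: [0.6, 0.3, -0.3]
grip_width: 0.0937
grip_force: 0.0
```

```bash
python3 plan.py "[(594.5,-392,150,92.5),(459,-384,150,103.8)]"
```

```text
t 53.5 at [648.6 -22.6 182.9] yaw 84.7 w 93.7 gf 0.0 q6 0.00 F [ 0.6  0.3 -0.3]
-> (594.5, -392, 150, 92.5) twist -1.95 | shift total [-9.17 -1.75  0.82] n 11 row [-0.833 -0.159  0.075] q6~-0.63
-> (459, -384, 150, 103.8) twist -2.82 | shift total [ 1.   -3.24 -0.  ] n 4 row [ 0.251 -0.811 -0.   ] q6~-0.94
```

Placed with light contact (4.6 N). Next is box F.

Request:
{"op": "step_arm", "data": {
  "deltas": [
    {"dp": [-0.83,-0.16,0],"twist": -1},
    {"dp": [-0.83,-0.11,0],"twist": -0.95},
    {"dp": [-0.83,-0.16,0.1],"twist": 0},
    {"dp": [-0.83,-0.16,0.1],"twist": 0},
    {"dp": [-0.83,-0.16,0.1],"twist": 0},
    {"dp": [-0.83,-0.16,0.1],"twist": 0},
    {"dp": [-0.83,-0.16,0.1],"twist": 0},
    {"dp": [-0.83,-0.16,0.1],"twist": 0},
    {"dp": [-0.83,-0.16,0.1],"twist": 0},
    {"dp": [-0.83,-0.16,0.1],"twist": 0},
    {"dp": [-0.83,-0.16,0],"twist": 0},
    {"dp": [0,0,0],"twist": 0}
  ]
}}

```text
time_s: 54.7
ee_pos: [0.5874, -0.3926, 0.1481]
eef_rot: [-3.139, -0.001, 1.611]
force: [0.1, 0.3, -0.2]
grip_width: 0.0937
grip_force: 0.0
```

Request:
{"op": "step_arm", "data": {
  "deltas": [
    {"dp": [0,0,0],"twist": 0},
    {"dp": [0,0,0],"twist": 0}
  ]
}}

```text
time_s: 54.9
ee_pos: [0.5895, -0.3882, 0.1498]
eef_rot: [-3.141, -0.001, 1.615]
force: [-0.2, -0.7, -0.4]
grip_width: 0.0939
grip_force: 0.0
```

```bash
python3 - <<'E'
from h import *
for cam in ('wrist','top'):
    im,d,P=shot(cam);z=P[...,2]
    r,g,b=[im[...,i].astype(int) for i in range(3)]
    print(cam);[print(*x) for x in rects(P,(z>.022)&(z<.034)&(r>60)&(r>2.2*g),100)]
    print('stack');[print(*x) for x in rects(P,(z>.112)&(z<.126)&(r>60)&(r>2.2*g),100)]
E
python3 plan.py "[(594.5,-392,6,92.5)]"
```

```text
wrist
[156. 215.] [ 458.4 -384.4] [64.9 64.4] 13.8 28.7 6370
[325. 232.] [ 594.9 -392.7] [64.4 63.8] -88.4 28.8 6209
stack
top
stack
[334. 184.] [645.2 -24.1] [63.9 60.4] -5.9 119.1 638
t 55.0 at [ 589.7 -388.1  150.5] yaw 92.6 w 94.1 gf 0.0 q6 -0.68 F [-0.1 -0.5  0.1]
-> (594.5, -392, 6, 92.5) twist 0.02 | shift total [-0.1   0.11  3.61] n 5 row [-0.021  0.023  0.722] q6~-0.63
```

Request:
{"op": "step_arm", "data": {
  "deltas": [
    {"dp": [-0.12,0.13,0.7],"twist": 0.25},
    {"dp": [0,0,0.8],"twist": 0},
    {"dp": [0,0,0.8],"twist": 0},
    {"dp": [0,0,0.8],"twist": 0},
    {"dp": [0,0,0.48],"twist": 0},
    {"dp": [0,0,0],"twist": 0},
    {"dp": [0,0,0],"twist": 0}
  ]
}}

```text
time_s: 55.7
ee_pos: [0.5953, -0.3934, 0.0083]
eef_rot: [3.141, 0.0, 1.598]
force: [-0.6, -0.5, 0.8]
grip_width: 0.0938
grip_force: 0.0
```

Request:
{"op": "step_arm", "data": {
  "deltas": [
    {"dp": [0,0,0],"twist": 0},
    {"dp": [0,0,0],"twist": 0},
    {"dp": [0,0,0],"twist": 0},
    {"dp": [0,0,0],"twist": 0},
    {"dp": [0,0,0],"twist": 0},
    {"dp": [0,0,0],"twist": 0},
    {"dp": [0,0,0],"twist": 0}
  ],
  "gripper": -1,
  "squeeze": 15
}}

```text
time_s: 56.4
ee_pos: [0.5949, -0.3939, 0.0079]
eef_rot: [3.141, 0.0, 1.597]
force: [0.0, 1.1, 5.4]
grip_width: 0.0641
grip_force: 15.0
```

Request:
{"op": "step_arm", "data": {
  "deltas": [
    {"dp": [0,0,-0.5],"twist": 0},
    {"dp": [0,0,-0.8],"twist": 0},
    {"dp": [0,0,-0.8],"twist": 0},
    {"dp": [0,0,-0.8],"twist": 0},
    {"dp": [0,0,-0.8],"twist": 0},
    {"dp": [0,0,-0.6],"twist": 1},
    {"dp": [0,0,0],"twist": 0.7},
    {"dp": [0,0,0],"twist": 0},
    {"dp": [0,0,0],"twist": 0}
  ]
}}

```text
time_s: 57.3
ee_pos: [0.5945, -0.3936, 0.1783]
eef_rot: [-3.14, -0.001, 1.48]
force: [0.5, -0.5, -1.8]
grip_width: 0.0638
grip_force: 15.0
```

```bash
cat > heldbox.py <<'E'
from h import *
o=ctrl.get_obs()
im,d,P=shot('wrist')
Q=((P-o['ee_pos'])@R.from_euler('xyz',o['eef_rot']).as_matrix())*1000
r,g,b=[im[...,i].astype(int) for i in range(3)]
[print('held tool xy',*x) for x in rects(Q/1000,(Q[...,2]>-32)&(Q[...,2]<-14)&(r>60)&(r>2.2*g),200)]
E
python3 heldbox.py;python3 plan.py "[(648.5,-22.5,175,84.7)]"
```

```text
held tool xy [319. 299.] [1.5 0.6] [64.7 64.5] -0.2 -20.8 19004
t 57.4 at [ 594.5 -393.6  178.3] yaw 84.8 w 64.0 gf 15.0 q6 -0.54 F [ 0.4  1.1 -1.5]
-> (648.5, -22.5, 175, 84.7) twist 0.02 | shift total [9.36 0.49 0.08] n 11 row [0.851 0.044 0.007] q6~0.06
```

Request:
{"op": "step_arm", "data": {
  "deltas": [
    {"dp": [0.85,0.04,0],"twist": 0},
    {"dp": [0.85,0.04,0],"twist": 0},
    {"dp": [0.85,0.04,0],"twist": 0},
    {"dp": [0.85,0.04,0],"twist": 0},
    {"dp": [0.85,0.04,0],"twist": 0},
    {"dp": [0.85,0.05,0],"twist": 0},
    {"dp": [0.85,0.05,0],"twist": 0},
    {"dp": [0.85,0.05,0],"twist": 0},
    {"dp": [0.85,0.05,0],"twist": 0},
    {"dp": [0.85,0.05,0],"twist": 0},
    {"dp": [0.84,0.05,0],"twist": 0},
    {"dp": [0,0,0],"twist": 0}
  ]
}}

```text
time_s: 58.55
ee_pos: [0.6493, -0.0199, 0.1786]
eef_rot: [-3.14, -0.001, 1.483]
force: [0.0, -0.5, -0.9]
grip_width: 0.0636
grip_force: 15.0
```

Request:
{"op": "step_arm", "data": {
  "deltas": [
    {"dp": [0,0,0],"twist": 0},
    {"dp": [0,0,0.4],"twist": 0},
    {"dp": [0,0,0.4],"twist": 0},
    {"dp": [0,0,0.25],"twist": 0},
    {"dp": [0,0,0.1],"twist": 0},
    {"dp": [0,0,0.05],"twist": 0},
    {"dp": [0,0,0],"twist": 0},
    {"dp": [0,0,0],"twist": 0}
  ]
}}

```text
time_s: 59.35
ee_pos: [0.6495, -0.0238, 0.1321]
eef_rot: [3.141, -0.0, 1.478]
force: [-0.8, -0.0, -0.7]
grip_width: 0.0638
grip_force: 15.0
```

```bash
python3 plan.py "[(648.5,-22.8,127.9,84.7)]"
```

```text
t 59.4 at [649.5 -23.8 132.1] yaw 84.7 w 63.8 gf 15.0 q6 -0.00 F [-0.8 -0.  -0.7]
-> (648.5, -22.8, 127.9, 84.7) twist -0.00 | shift total [ 0.02 -0.03  0.1 ] n 1 row [ 0.022 -0.026  0.105] q6~0.06
```

Request:
{"op": "step_arm", "data": {
  "deltas": [
    {"dp": [0.02,-0.03,0.05],"twist": 0},
    {"dp": [0,0,0.03],"twist": 0},
    {"dp": [0,0,0.03],"twist": 0},
    {"dp": [0,0,0],"twist": 0},
    {"dp": [0,0,0],"twist": 0}
  ]
}}

```text
time_s: 59.85
ee_pos: [0.6481, -0.0226, 0.1279]
eef_rot: [3.141, -0.0, 1.478]
force: [-2.6, 0.8, 5.2]
grip_width: 0.0639
grip_force: 15.0
```

Request:
{"op": "step_arm", "data": {
  "deltas": [
    {"dp": [0,0,0],"twist": 0},
    {"dp": [0,0,0],"twist": 0},
    {"dp": [0,0,0],"twist": 0},
    {"dp": [0,0,0],"twist": 0},
    {"dp": [0,0,0],"twist": 0},
    {"dp": [0,0,-0.5],"twist": 0},
    {"dp": [0,0,-0.8],"twist": 0},
    {"dp": [0,0,-0.5],"twist": 0},
    {"dp": [0,0,0],"twist": 0},
    {"dp": [0,0,0],"twist": 0}
  ],
  "gripper": 1
}}

```text
time_s: 60.85
ee_pos: [0.648, -0.0227, 0.1985]
eef_rot: [-3.141, 0.0, 1.478]
force: [0.3, -0.2, -0.2]
grip_width: 0.0941
grip_force: 0.0
```

```bash
python3 plan.py "[(458.6,-384.6,150,103.8)]"
```

```text
t 60.9 at [648.  -22.7 198.5] yaw 84.7 w 94.1 gf 0.0 q6 0.00 F [ 0.3 -0.2 -0.2]
-> (458.6, -384.6, 150, 103.8) twist -4.78 | shift total [-7.66 -6.76  1.21] n 12 row [-0.638 -0.563  0.101] q6~-0.94
```

Request:
{"op": "step_arm", "data": {
  "deltas": [
    {"dp": [0,0,0],"twist": -1},
    {"dp": [0,0,0],"twist": -1},
    {"dp": [0,0,0],"twist": -1},
    {"dp": [0,0,0],"twist": -1},
    {"dp": [0,0,0],"twist": -0.78},
    {"dp": [-0.64,-0.56,0],"twist": 0},
    {"dp": [-0.64,-0.56,0],"twist": 0},
    {"dp": [-0.64,-0.56,0],"twist": 0},
    {"dp": [-0.64,-0.56,0],"twist": 0},
    {"dp": [-0.64,-0.56,0],"twist": 0},
    {"dp": [-0.64,-0.56,0],"twist": 0}
  ]
}}

```text
time_s: 61.95
ee_pos: [0.553, -0.2049, 0.1973]
eef_rot: [-3.14, -0.001, 1.812]
force: [0.6, -0.2, -0.6]
grip_width: 0.0941
grip_force: 0.0
```

Request:
{"op": "step_arm", "data": {
  "deltas": [
    {"dp": [-0.64,-0.56,0.2],"twist": 0},
    {"dp": [-0.64,-0.56,0.2],"twist": 0},
    {"dp": [-0.64,-0.56,0.2],"twist": 0},
    {"dp": [-0.64,-0.56,0.2],"twist": 0},
    {"dp": [-0.64,-0.56,0.2],"twist": 0},
    {"dp": [-0.62,-0.58,0.2],"twist": 0},
    {"dp": [0,0,0],"twist": 0},
    {"dp": [0,0,0],"twist": 0}
  ]
}}

```text
time_s: 62.75
ee_pos: [0.4588, -0.3845, 0.1496]
eef_rot: [-3.14, -0.002, 1.811]
force: [0.3, 0.2, -0.4]
grip_width: 0.0941
grip_force: 0.0
```

```bash
python3 - <<'E'
from h import *
for cam in ('wrist','top'):
    im,d,P=shot(cam);z=P[...,2]
    r,g,b=[im[...,i].astype(int) for i in range(3)]
    print(cam);[print(*x) for x in rects(P,(z>.022)&(z<.034)&(r>60)&(r>2.2*g),100)]
    print('stack');[print(*x) for x in rects(P,(z>.135)&(z<.156)&(r>60)&(r>2.2*g),100)]
E
python3 plan.py "[(458.6,-384.6,7.5,103.8)]"
```

```text
wrist
[318. 227.] [ 458.1 -384.5] [63.9 63.8] -76.7 28.8 6278
stack
top
stack
[334. 182.] [644.6 -23.9] [64.7 61.2] -5.0 147.4 692
t 62.9 at [ 459.8 -383.8  150.6] yaw 103.9 w 93.9 gf 0.0 q6 -1.00 F [ 0.   0.2 -0.8]
-> (458.6, -384.6, 7.5, 103.8) twist 0.01 | shift total [-0.01 -0.03  3.58] n 4 row [-0.003 -0.009  0.894] q6~-0.94
```

Request:
{"op": "step_arm", "data": {
  "deltas": [
    {"dp": [-0.01,-0.02,0.75],"twist": 0.1},
    {"dp": [0,0,0.75],"twist": 0},
    {"dp": [0,0,0.75],"twist": 0},
    {"dp": [0,0,0.75],"twist": 0},
    {"dp": [0,0,0.56],"twist": 0},
    {"dp": [0,0,0],"twist": 0},
    {"dp": [0,0,0],"twist": 0}
  ]
}}

```text
time_s: 63.55
ee_pos: [0.4595, -0.3848, 0.0094]
eef_rot: [3.141, 0.0, 1.806]
force: [0.0, 0.1, 0.3]
grip_width: 0.094
grip_force: 0.0
```

Request:
{"op": "step_arm", "data": {
  "deltas": [
    {"dp": [0,0,0],"twist": 0},
    {"dp": [0,0,0],"twist": 0},
    {"dp": [0,0,0],"twist": 0},
    {"dp": [0,0,0],"twist": 0},
    {"dp": [0,0,0],"twist": 0},
    {"dp": [0,0,0],"twist": 0},
    {"dp": [0,0,0],"twist": 0}
  ],
  "gripper": -1,
  "squeeze": 15
}}

```text
time_s: 64.25
ee_pos: [0.4589, -0.3854, 0.0091]
eef_rot: [3.141, 0.0, 1.805]
force: [-0.9, 1.8, 6.0]
grip_width: 0.0638
grip_force: 15.0
```

Request:
{"op": "step_arm", "data": {
  "deltas": [
    {"dp": [0,0,-0.5],"twist": 0},
    {"dp": [0,0,-0.9],"twist": 0},
    {"dp": [0,0,-0.9],"twist": 0},
    {"dp": [0,0,-0.9],"twist": 0},
    {"dp": [0,0,-0.9],"twist": 0},
    {"dp": [0,0,-0.9],"twist": 0},
    {"dp": [0,0,0],"twist": 1},
    {"dp": [0,0,0],"twist": 1},
    {"dp": [0,0,0],"twist": 1},
    {"dp": [0,0,0],"twist": 1},
    {"dp": [0,0,0],"twist": 0.7},
    {"dp": [0,0,0],"twist": 0}
  ]
}}

```text
time_s: 65.45
ee_pos: [0.4587, -0.3852, 0.2084]
eef_rot: [-3.141, -0.0, 1.476]
force: [0.2, -0.1, 0.1]
grip_width: 0.0639
grip_force: 15.0
```

```bash
python3 heldbox.py;python3 plan.py "[(648.2,-22.8,207,84.7)]"
```

```text
held tool xy [319. 299.] [1.3 0.1] [64.4 64.4] 0.4 -19.6 18623
t 65.5 at [ 458.7 -385.2  208.4] yaw 84.7 w 63.7 gf 15.0 q6 -0.67 F [-0.  -0.4 -0.8]
-> (648.2, -22.8, 207, 84.7) twist -0.01 | shift total [9.46 3.88 0.04] n 12 row [0.788 0.323 0.003] q6~0.06
```

Request:
{"op": "step_arm", "data": {
  "deltas": [
    {"dp": [0.79,0.32,0],"twist": 0},
    {"dp": [0.79,0.32,0],"twist": 0},
    {"dp": [0.79,0.32,0],"twist": 0},
    {"dp": [0.79,0.32,0],"twist": 0},
    {"dp": [0.79,0.32,0],"twist": 0},
    {"dp": [0.79,0.32,0],"twist": 0},
    {"dp": [0.79,0.32,0],"twist": 0},
    {"dp": [0.79,0.32,0],"twist": 0},
    {"dp": [0.79,0.33,0],"twist": 0},
    {"dp": [0.79,0.33,0],"twist": 0},
    {"dp": [0.79,0.33,0],"twist": 0},
    {"dp": [0.77,0.33,0],"twist": 0}
  ]
}}

```text
time_s: 66.7
ee_pos: [0.6493, -0.0217, 0.2085]
eef_rot: [-3.141, 0.0, 1.479]
force: [-0.5, -0.4, -0.9]
grip_width: 0.0639
grip_force: 15.0
```

Request:
{"op": "step_arm", "data": {
  "deltas": [
    {"dp": [0,0,0],"twist": 0},
    {"dp": [0,0,0],"twist": 0},
    {"dp": [0,0,0.4],"twist": 0},
    {"dp": [0,0,0.4],"twist": 0},
    {"dp": [0,0,0.25],"twist": 0},
    {"dp": [0,0,0.1],"twist": 0},
    {"dp": [0,0,0.05],"twist": 0},
    {"dp": [0,0,0],"twist": 0},
    {"dp": [0,0,0],"twist": 0}
  ]
}}

```text
time_s: 67.6
ee_pos: [0.649, -0.0232, 0.1613]
eef_rot: [3.141, -0.0, 1.477]
force: [-0.6, -0.7, -1.0]
grip_width: 0.0639
grip_force: 15.0
```

```bash
python3 plan.py "[(648.2,-22.8,157.1,84.7)]"
```

```text
t 67.6 at [649.  -23.2 161.3] yaw 84.6 w 63.9 gf 15.0 q6 0.00 F [-0.6 -0.7 -1. ]
-> (648.2, -22.8, 157.1, 84.7) twist -0.02 | shift total [ 0.01 -0.02  0.11] n 1 row [ 0.007 -0.021  0.105] q6~0.06
```

Request:
{"op": "step_arm", "data": {
  "deltas": [
    {"dp": [0.01,-0.02,0.05],"twist": 0},
    {"dp": [0,0,0.03],"twist": 0},
    {"dp": [0,0,0.03],"twist": 0},
    {"dp": [0,0,0],"twist": 0},
    {"dp": [0,0,0],"twist": 0}
  ]
}}

```text
time_s: 68.1
ee_pos: [0.6481, -0.0225, 0.1571]
eef_rot: [3.141, -0.0, 1.477]
force: [-2.9, -0.5, 6.3]
grip_width: 0.0642
grip_force: 15.0
```

Request:
{"op": "step_arm", "data": {
  "deltas": [
    {"dp": [0,0,0],"twist": 0},
    {"dp": [0,0,0],"twist": 0},
    {"dp": [0,0,0],"twist": 0},
    {"dp": [0,0,0],"twist": 0},
    {"dp": [0,0,0],"twist": 0},
    {"dp": [0,0,-0.5],"twist": 0},
    {"dp": [0,0,-0.8],"twist": 0},
    {"dp": [0,0,-0.8],"twist": 0},
    {"dp": [0,0,0],"twist": 0}
  ],
  "gripper": 1
}}

```text
time_s: 69.0
ee_pos: [0.6493, -0.0227, 0.2452]
eef_rot: [3.134, -0.0, 1.477]
force: [-0.0, -0.1, 0.3]
grip_width: 0.0941
grip_force: 0.0
```

Request:
{"op": "step_arm", "data": {
  "deltas": [
    {"dp": [-0.8,-0.4,0],"twist": 0},
    {"dp": [-0.8,-0.4,0],"twist": 0},
    {"dp": [-0.8,-0.4,0],"twist": 0},
    {"dp": [-0.8,-0.4,0],"twist": 0},
    {"dp": [-0.8,-0.4,0],"twist": 0},
    {"dp": [-0.8,-0.4,0],"twist": 0},
    {"dp": [-0.8,-0.4,0],"twist": 0},
    {"dp": [0,0,0],"twist": 0},
    {"dp": [0,0,0],"twist": 0}
  ]
}}

```text
time_s: 69.9
ee_pos: [0.5153, -0.2354, 0.2399]
eef_rot: [-3.141, -0.0, 1.475]
force: [0.5, 0.8, 0.1]
grip_width: 0.0942
grip_force: 0.0
```

```bash
python3 - <<'E'
from h import *
print(ctrl.get_obs()['ee_pos'])
im,d,P=shot('top','t9.png');z=P[...,2]
r,g,b=[im[...,i].astype(int) for i in range(3)]
w=np.zeros((480,640),bool);w[130:340,120:560]=1
print('red');[print(*x) for x in rects(P,w&(z>.165)&(z<.19)&(r>2.2*g),50)]
print('tab/panel');[print(*x) for x in rects(P,w&(z>.06)&(z<.083)&(abs(P[...,1])<.15),50)]
print('low');[print(*x) for x in rects(P,w&(z>.006)&(z<.045),30)]
im,d,P=shot('scene','s9.png')
E
```

```text
[ 0.5152708  -0.23538998  0.23986329]
red
[334. 179.] [645.  -23.7] [65.7 61. ] -5.8 175.2 721
tab/panel
[331. 218.] [557.8 -16.4] [218.7  45.9] 84.5 76.9 516
low
[533. 145.] [ 780.2 -547.9] [148.   91.1] -88.7 22.0 1702
[234. 189.] [655.8 232.8] [47.8 47.1] -3.1 11.0 249
[152. 221.] [566.5 441.9] [63.5 24.4] -50.5 27.7 112
[308. 219.] [575.1  39.2] [99.2  2.9] 84.4 28.0 89
[353. 224.] [564.5 -73. ] [101.    3.1] 85.3 26.4 92
[524. 257.] [ 485.2 -513.3] [71.6 66.7] 61.4 27.3 683
[228. 304.] [360.2 238. ] [34.2 30.4] -80.6 31.1 142
```

View pics/s9.png

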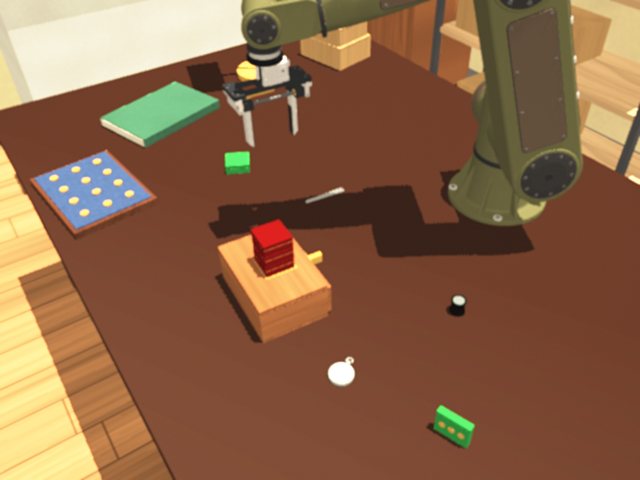

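The scene view shows three boxes in one column on the chest at (273,248), the drawer shut, and the other items in place. One last comparison of the drawer front with the start picture, then I hand in.

```bash
python3 - <<'E'
from h import *
def front(P):
    z=P[...,2];w=np.zeros((480,640),bool);w[190:250,270:400]=1
    c=np.array([654.7,-25]);a=np.radians(-5.3);e=np.array([np.cos(a),np.sin(a)]);f=np.array([-e[1],e[0]])
    q=P[w&(z>.072)&(z<.084)]*1000;l=np.c_[(q[:,:2]-c)@e,(q[:,:2]-c)@f]
    l=l[(abs(l[:,1])>20)&(abs(l[:,1])<105)]
    return np.percentile(l[:,0],[2,10,50]).round(1),len(l)
print(front(np.load('top0.npz')['P']))
im,d,P=shot('top');print(front(P))
print(ctrl.get_obs()['time_s'],ctrl.get_obs()['joint_vel'].round(3))
E
```

```text
(array([-96.6, -95.8, -91.2]), 317)
(array([-86.3, -85.2, -80.7]), 315)
70.05 [ 0.002 -0.001 -0.    -0.001  0.001 -0.002]
```

```bash
python3 -c "
from station import ctrl
print(ctrl.hand_in())"
```

```text
the job is handed in; nothing more can be done
None
```

I handed the job in: all four plaques are upright in the rack with the drawer shut, and the three ring boxes are in one flush column on the brass square; no verdict came back.

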